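# Find the socket that fits and snug up the nut of a cross foot

## Robot

A 7-joint arm with a two-finger parallel gripper is mounted at the origin on a cart in front of the work surface, level with it; the furniture and walls round the work are solid. World frame = base frame: x ahead of the robot, y to its left, z up, the work surface at z = 0. Lengths are in m, angles in rad, forces in N, time in s.
With the tool pointing down it reaches from about 0.35 to 0.9 m from the base axis. Payload 19.9 kg.
Tool frame: the origin (TCP) lies at the very end of the fingers, on their centre line; the grasp point (between the pads) lies 19 mm behind it; z points along the fingers, y is the line along which they close (so a half turn about z gives the same grasp; the last joint's range is limited). The gripper opens to 94 mm and grips with 3 to 60 N. Pads are 16 mm wide; open, the fingers measure 119 mm over their backs; the gripper's body (75 mm by 177 mm) begins 78 mm behind the grasp point.
Start: joints at [-1.339, 0.417, -0.01, 1.614, 0.005, 1.111, -0.053], TCP at [0.169, 0.602, 0.205] pointing down, gripper open.
Joint ranges: [-2.81, 2.81], [-0.39, 2.02], [-1.27, 1.25], [0.06, 2.57], [-1.19, 4.33], [0.19, 2], [-2.82, 2.82]. Speed limits (rad/s): [1.89, 1.89, 2.39, 2.39, 3.01, 3.01, 3.01].

## Interface

Orientations are given as a 3x3 rotation matrix whose columns are the frame's x, y, z axes.
In Python, from bench import bot, camrig, probe_bus, ticket gives the robot as it stands (bot), with the cameras (camrig), the readings (probe_bus) and the job (ticket).
- The arm moves only by the shell command python3 steer.py 'ROWS' [FORCE]. ROWS is a JSON list of rows, 1 to 20 of them, each of 7 numbers: dx, dy, dz in m, then a rotation vector rx, ry, rz in rad, then the opening from 0.0 (shut) to 1.0 (fully open); each row is the pose to reach, as a shift and turn from the pose commanded when the command began, along the tool's axes at that moment; what a row does not reach only later rows make up. A row lasts 1/12 s, in which the tool goes at most 0.0417 m and 0.125 rad, less where a joint would pass 70% of its speed; a pose out of reach is approached as far as the arm can. The fingers move at their own pace and stop on an object; FORCE is the grip in N (left out, the last holds). Time passes only in rows, so rows that do not move let the fingers close. It prints the time, the measured TCP pose, the force, the opening and the grip force at its end. Input that does not fit is refused with a message, and nothing moves.
- probe_bus.sense(): the state, without advancing time (a new reading comes with each control period).
- camrig.snapshot(name): name is "scene" or "top"; returns (picture, depth): 420x560x3 uint8, red, green, blue; 420x560 float32, m along the optical axis (not along the pixel's ray), 0 where there is no reading.
- camrig.calibration(name): a dict with "fx", "fy", "cx", "cy" (pixels), "xyz" and "attitude" of the camera in the world. Camera axes: x right, y down, z forward; pixel columns grow to the right and rows downward; lengths in m; the calibration is good to about 2 mm. A picture is of the moment at which its call begins. calibration takes no time and is no camera call.
- ticket.job_done(): hands the job in; it is judged then, once.
The state is a dict: "time": time; "qpos": joint angles; "qd": joint speeds; "joint_torque": joint torques, N m; "position": TCP position; "tcp_rot": TCP orientation; "wrist_force": force on the tool from outside, world axes, zero at the start; "ft_torque": the same for the moment, N m; "gripper_width": opening from 0.0 (shut) to 1.0 (fully open); "grasp_force": force on a finger pad.
Only numpy, scipy, OpenCV 4.12 (cv2) and the standard library are available. Lean on these libraries where they do the work, as an engineer would, in place of code of your own. Each camera call takes 0.05 s, during which the arm holds its last target. There are 200 camera calls.

## Task

Find by trying which of the three look-alike sockets on the peg rack fits the nut of the wooden cross foot on the rack's left as the robot sees it: too small will not go down over the nut, too large goes down but turns without taking the nut along; hang those that do not fit back upright on the rack's pegs. With the one that fits, fully down over the nut, turn the nut clockwise until it comes up tight, touching neither cross foot with the fingers. Finish without letting go: the program ends with the gripper still holding that socket home on the tight nut, the other two on their pegs, and the pencil, wax tin and marking gauge left where they lie.

Things in the scene. Friction and masses are not known exactly. Their poses are not given: they have to be found in the camera images.
- cross_a: One of two wooden cross feet, screwed down: two halved beams 30 mm high, arms 55 mm wide, 180 mm overall along its y, 140 mm along x, steel bolt and nut upright in the middle. Origin: centre of its underside, on the bench. One of the two (it varies) lies left of the rack (y above 0): that is the job. The one right of the rack is not.
- nut_a_seat (a point): Centre of the nut's underside, on a 50 x 50 x 4 mm washer, 34 mm above the bench; turns with the nut, z up, two flats facing +y and -y. One cross has a nut 19 mm across flats and 10 mm high on a 12 mm bolt, the other 24 mm and 13 mm high on a 16 mm bolt (not told which); the bolt stands 5 mm above its nut.
- nut_a (a joint): Turn of cross_a's nut, rad, growing clockwise from above. Starts 0.5 to 1.1 rad short of tight, turns against 0.2 N m of friction, stays where it is left, stops dead when tight. The value when tight is not told: feel for it. The nut does not rise or sink.
- socket_1: One of three sockets alike outside: black round sleeve 34 mm across and 38 mm high, neck, then a steel hexagon adapter head 24 mm across flats, 43.5 to 73 mm above the mouth: grip it there. 0.2 to 0.3 kg. Origin: centre of the mouth, z towards the head; two flats of head and bore face +y and -y. Bore 32 mm deep, 1.2 mm wider than a 13, 19 or 24 mm nut, not told which.
- peg_1 (a point): Foot of a rack peg (9 mm thick, 26 mm high) at the rack's top face, 22 mm above the bench, where the mouth of a hung socket rests. Three pegs 75 mm apart in a row along this point's y; the rack, 62 x 230 mm, is screwed down. At the start a socket stands mouth down over each peg, turned up to 0.5 rad from the rack.
- cross_b: Same kind as cross_a, and described there.
- nut_b_seat (a point): The same point of cross_b's nut; see nut_a_seat.
- nut_b (a joint): The same for cross_b's nut; see joint nut_a.
- socket_2: Same kind as socket_1, and described there. Its size differs from the others'.
- peg_2 (a point): The same point of another peg; see peg_1.
- socket_3: Same kind as socket_1, and described there. Its size differs from the others'.
- peg_3 (a point): The same point of another peg; see peg_1.
- pencil: Flat red carpenter's pencil, 174 x 13 x 8 mm, a bystander. Origin: centre of its underside; length along its y.
- wax_tin: Flat yellow round tin, 74 mm across, 32 mm high, a bystander. Origin: centre of its underside.
- marking_gauge: Wooden marking gauge, 200 mm beam with a dark stock, 58 x 200 x 54 mm, a bystander. Origin: centre of its underside; length along its y.

How it is judged:
By the outcome, as a careful person would: the job done as asked, in the order asked, and still so for the second after the job is handed in, while the arm keeps its last pose, push and grip.
It also fails if it takes over 72 s, if anything falls off the work surface, if the arm or the gripper's body presses on something with over 40 N, if the wrist force passes 120 N, or if a joint passes its speed limit or range.

## Working session

There is one attempt and no reset: what is moved stays moved. The work goes in short steps, Python scripts to look and compute and a shell command to move; the robot and the scene stay as the last step left them, time stands still between calls to the robot, and variables do not carry over. Pictures are saved under pics/ and viewed, at most 10 in all, crops included, and the job is handed in when it is done.

```bash
ls; mkdir -p pics
python3 - <<'E'
from bench import bot, camrig, probe_bus, ticket
import cv2,numpy as np
np.set_printoptions(precision=4,suppress=True)
for n in("scene","top"):
    p,d=camrig.snapshot(n); cv2.imwrite(f"pics/{n}0.png",p[:,:,::-1]); np.savez(f"{n}0.npz",p=p,d=d); print(n,camrig.calibration(n))
s=probe_bus.sense();print(s)
E
```

```text
bench.py
pics
steer.py
scene {'fx': 403.38025069312107, 'fy': 403.38025069312107, 'cx': 279.4894566204877, 'cy': 214.9999464878469, 'xyz': array([-0.1217, -0.5332,  0.6774]), 'attitude': array([[ 0.6508, -0.4609,  0.6034],
       [-0.7591, -0.3773,  0.5305],
       [-0.0169, -0.8033, -0.5954]])}
top {'fx': 403.1612767000826, 'fy': 403.1612767000826, 'cx': 276.0318260570282, 'cy': 208.34106717229542, 'xyz': array([0.427 , 0.0265, 1.3198]), 'attitude': array([[ 0.0014, -0.9955,  0.0943],
       [-0.9997, -0.0039, -0.026 ],
       [ 0.0262, -0.0943, -0.9952]])}
{'time': 0.1, 'qpos': array([-1.3385,  0.4179, -0.0103,  1.6141,  0.0047,  1.1107, -0.053 ]), 'qd': array([-0.0003, -0.0037,  0.0002, -0.0025,  0.0003,  0.0007, -0.0014]), 'joint_torque': array([  0.0026, -85.2579,   0.6416, -42.6691,  -0.0488,   0.0165,
         0.0001]), 'position': array([0.1689, 0.6014, 0.2049]), 'tcp_rot': array([[-0.9628,  0.2703, -0.0002],
       [ 0.2703,  0.9628, -0.0011],
       [-0.0001, -0.0011, -1.    ]]), 'wrist_force': array([-0.5172,  0.4442, -1.1123]), 'ft_torque': array([ 0.0128, -0.055 , -0.053 ]), 'grasp_force': 0.0, 'gripper_width': 0.9983886144617826}
```

View pics/scene0.png

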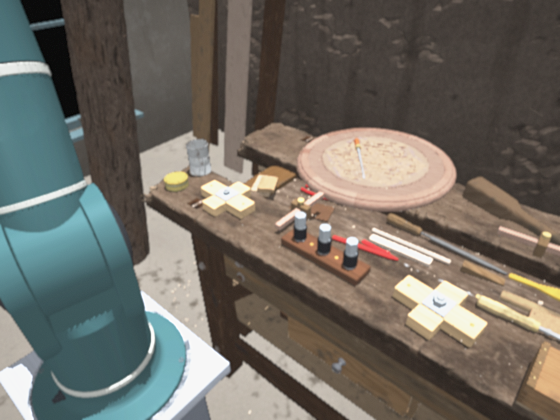

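View pics/top0.png

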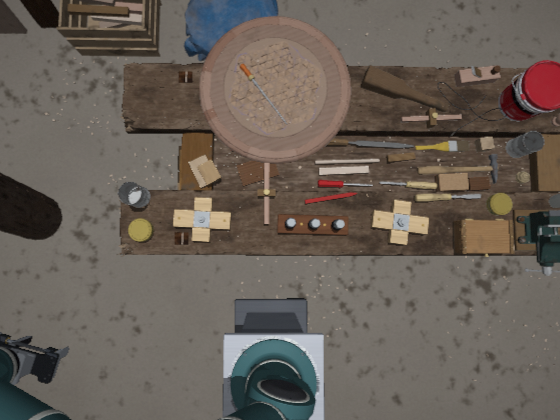

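The scene view shows the rack (325,255) with three sockets at about (301,225), (324,237) and (350,252), the left cross at (228,195) and the right cross at (440,300). The top view shows the sockets at (291,223), (315,224) and (339,224), the left cross at (202,220), the gauge at (267,190) and the tin at (140,230).

```bash
cat > h.py <<'E'
import numpy as np,cv2
from bench import bot, camrig, probe_bus, ticket
np.set_printoptions(precision=4,suppress=True)
def pts(n,d):
    c=camrig.calibration(n);v,u=np.mgrid[:420,:560]
    r=np.stack([(u-c['cx'])/c['fx'],(v-c['cy'])/c['fy'],np.ones_like(u,float)],-1)
    return (r*d[...,None])@c['attitude'].T+c['xyz']
def ray(n,u,v,z):
    c=camrig.calibration(n);r=c['attitude']@np.array([(u-c['cx'])/c['fx'],(v-c['cy'])/c['fy'],1.])
    return c['xyz']+r*(z-c['xyz'][2])/r[2]
E
python3 - <<'E'
from h import *
for n in("scene","top"):
    f=np.load(n+"0.npz");P=pts(n,f['d']);z=P[...,2]
    print(n,"bench z",np.median(z[(abs(P[...,0]-.45)<.02)&(abs(P[...,1]-.1)<.2)]))
    m=((z>.078)&(z<.12)&(P[...,0]>.3)&(P[...,0]<.55)&(P[...,1]>-.2)&(P[...,1]<.16)).astype(np.uint8)
    k,l,s,c=cv2.connectedComponentsWithStats(m)
    for i in range(1,k):
        if s[i,4]>5: q=P[l==i];print(s[i],c[i],q.mean(0),np.percentile(z[l==i],[50,90,100]))
    # rack top, wood
    for nm,lo,hi,y0,y1 in(("rack",.017,.03,-.18,.14),("L",.024,.032,.15,.45),("Lwash",.0335,.06,.15,.45)):
        m=((z>lo)&(z<hi)&(P[...,0]>.3)&(P[...,0]<.55)&(P[...,1]>y0)&(P[...,1]<y1)).astype(np.uint8)
        k,l,s,c=cv2.connectedComponentsWithStats(m);i=1+s[1:,4].argmax()
        q=P[l==i];r=cv2.minAreaRect(q[:,:2].astype(np.float32)*1000);print(nm,s[i],r,q.mean(0),np.median(q[:,2]))
ims=[]
f=np.load("top0.npz")['p'];g=np.load("scene0.npz")['p']
a=cv2.resize(f[205:240,275:355],(800,350),interpolation=cv2.INTER_CUBIC)
b=np.hstack([cv2.resize(f[195:245,170:235],(390,250),interpolation=cv2.INTER_CUBIC)[:, :390],cv2.resize(g[175:220,190:264],(410,250),interpolation=cv2.INTER_CUBIC)])
cv2.imwrite("pics/crop1.png",np.vstack([a,b])[:,:,::-1])
b=cv2.resize(g[200:285,275:375],(700,595),interpolation=cv2.INTER_CUBIC)
cv2.imwrite("pics/crop2.png",b[:,:,::-1])
E
```

```text
scene bench z -0.22469014292923917
[295 211  11  12 109] [299.9358 216.9083] [ 0.4983 -0.0539  0.0908] [0.0935 0.0964 0.0982]
[319 224  12  13 126] [324.6984 229.4921] [ 0.4965 -0.1286  0.0908] [0.0936 0.0966 0.0982]
[346 237   9  12  48] [348.6875 241.25  ] [ 0.4942 -0.1954  0.0925] [0.0953 0.097  0.0986]
rack [281 228  63  41 861] ((499.192138671875, -95.56005859375), (168.49098205566406, 63.70491409301758), 88.67298889160156) [ 0.4914 -0.1045  0.0227] 0.022641501769165573
L [201 180  51  31 595] ((495.5235900878906, 234.689697265625), (105.49567413330078, 172.08782958984375), 2.6860411167144775) [0.4975 0.2295 0.0299] 0.030195695905824382
Lwash [216 186  22  14 144] ((517.0809936523438, 231.85897827148438), (56.241188049316406, 56.16036605834961), 83.83570861816406) [0.5124 0.2275 0.0372] 0.035037181647918525
top bench z 0.0004897274051340883
[287 218   9   9  57] [291.2105 222.2632] [ 0.5007 -0.0518  0.0947] [0.0951 0.0976 0.1014]
[312 219   9   9  60] [315.7167 222.9667] [ 0.4988 -0.1267  0.0946] [0.0952 0.0986 0.1011]
[336 220   5   8  28] [337.8214 223.8571] [ 0.4964 -0.1946  0.0934] [0.0943 0.0984 0.1006]
rack [278 214  52  21 768] ((499.8498840332031, -96.34815979003906), (166.5452117919922, 62.006893157958984), 88.49153137207031) [ 0.4992 -0.0962  0.0224] 0.022306196399205502
L [174 208  54  34 690] ((497.05206298828125, 234.7245635986328), (168.20986938476562, 105.62179565429688), 89.20132446289062) [0.5033 0.2327 0.0293] 0.02965260890779975
Lwash [193 211  18  17 184] ((513.8768310546875, 229.54991149902344), (51.03276824951172, 53.80240249633789), 0.06481223553419113) [0.5132 0.229  0.0375] 0.03613467297351902
```

View pics/crop1.png

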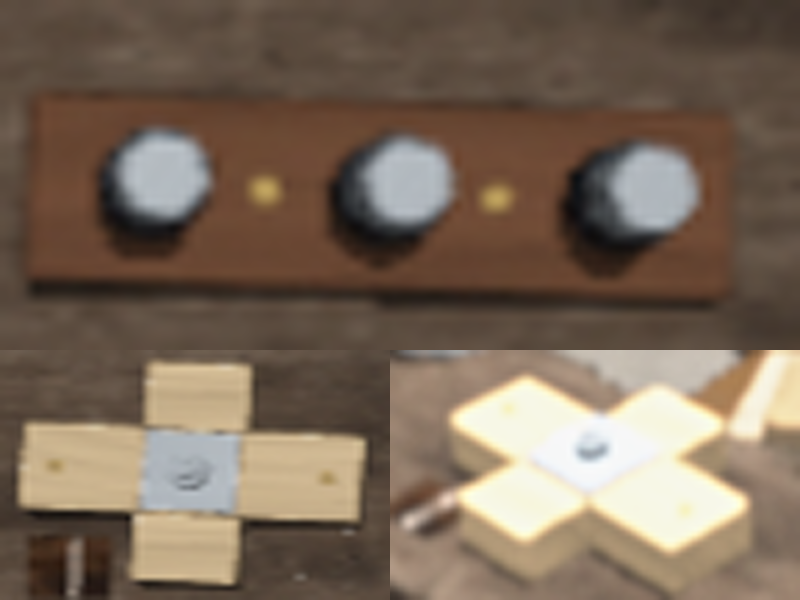

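View pics/crop2.png

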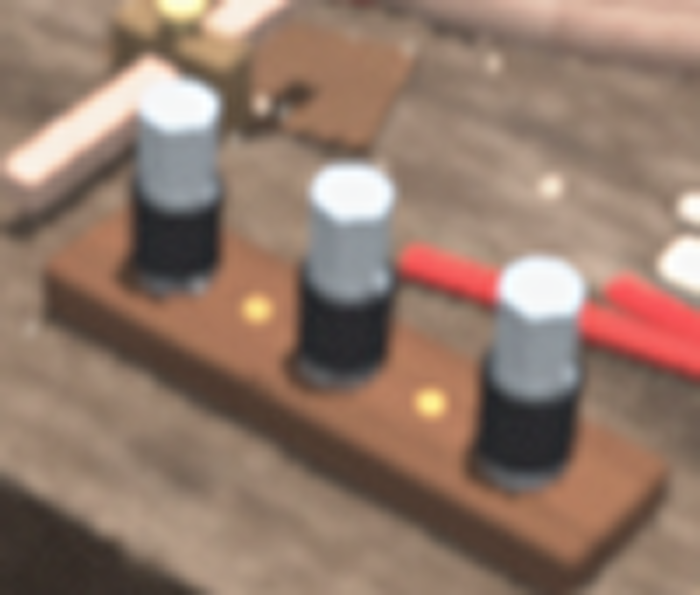

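The crops show clean hexagon heads, each standing on its black sleeve, and a square grey washer with a small nut on the left cross. I'll measure the centres and yaws properly.

```bash
cat >> h.py <<'E'
def hexfit(n,p,u,v,z,w=9,S=10,thr=None):
    """contour of bright top round (u,v) -> plane z; centre, mean radius, hex yaw of a flat normal, harmonic amplitude"""
    u,v=int(round(u)),int(round(v))
    g=p[v-w:v+w+1,u-w:u+w+1].min(2)   # steel bright in all channels
    G=cv2.resize(g,None,fx=S,fy=S,interpolation=cv2.INTER_CUBIC)
    t,m=cv2.threshold(G,thr or 0,255,cv2.THRESH_BINARY+(0 if thr else cv2.THRESH_OTSU))
    cs,_=cv2.findContours(m,cv2.RETR_EXTERNAL,cv2.CHAIN_APPROX_NONE)
    c=max(cs,key=cv2.contourArea)[:,0]
    q=np.array([ray(n,u-w+(a+.5)/S-.5,v-w+(b+.5)/S-.5,z)[:2] for a,b in c])
    M=cv2.moments(q.astype(np.float32).reshape(-1,1,2)*1000);o=np.array([M['m10'],M['m01']])/M['m00']/1000
    r=np.linalg.norm(q-o,axis=1);th=np.unwrap(np.arctan2(q[:,1]-o[1],q[:,0]-o[0]))
    o_=np.argsort(th%(2*np.pi));tt=np.linspace(0,2*np.pi,360,endpoint=False)
    rr=np.interp(tt,(th%(2*np.pi))[o_],r[o_],period=2*np.pi)
    F=(rr*np.exp(-6j*tt)).mean()
    corner=-np.angle(F)/6
    return o,np.sqrt(M['m00']/np.pi)*1,np.degrees(corner+np.pi/6)%60,abs(F)*2000,t
E
python3 - <<'E'
from h import *
for n,C in(("scene",[(300,215),(325,228),(352,241)]),("top",[(291,222),(316,223),(340,224)])):
    f=np.load(n+"0.npz");p=f['p']
    for u,v in C: print(n,*hexfit(n,p,u,v,.095))
    if n=='scene':
        for u,v in C:
            for t in(170,190,210): print(n,t,*hexfit(n,p,u,v,.095,thr=t)[:4])
f=np.load("top0.npz")['p']
# washer + brass-screw cues
for n,z in(("top",.034),("scene",.034)):
    f=np.load(n+"0.npz");p=f['p'];P=pts(n,f['d'])
    hsv=cv2.cvtColor(p,cv2.COLOR_RGB2HSV)
    for s,y0,y1 in(("L",.15,.32),("R",-.5,-.3)):
        reg=(abs(P[...,0]-.513)<.035)&(P[...,1]>y0)&(P[...,1]<y1)&(P[...,2]>.025)
        m=(reg&(hsv[...,1]<70)).astype(np.uint8)
        k,l,st,c=cv2.connectedComponentsWithStats(m);i=1+st[1:,4].argmax()
        yx=np.argwhere(l==i);q=np.array([ray(n,b,a,z)[:2] for a,b in yx])
        r=cv2.minAreaRect((q*1000).astype(np.float32));print(n,s,r,q.mean(0),len(q),"maxz",np.sort(P[...,2][l==i])[-8:])
        mw=((P[...,2]>.024)&(P[...,2]<.06)&(abs(P[...,0]-.513)<.1)&(abs(P[...,1]-q.mean(0)[1])<.12))
        ww=P[mw][:,:2];r=cv2.minAreaRect((ww*1000).astype(np.float32));print("  cross",r)
P=pts("top",np.load("top0.npz")['d']);z=P[...,2]
q=P[(z>.017)&(z<.027)&(abs(P[...,0]-.5)<.06)&(P[...,1]>-.26)&(P[...,1]<.03)];print("rack",cv2.minAreaRect((q[:,:2]*1000).astype(np.float32)))
E
```

```text
scene [ 0.5008 -0.0458] 18.612179409135937 11.942707805499603 0.7513143336574103 166.0
scene [ 0.4999 -0.1265] 14.872502232591712 43.74289490424185 0.3427485288088601 175.0
scene [ 0.4985 -0.2012] 14.756622825468364 48.70805123230139 0.25239836423388473 178.0
scene 170 [ 0.5008 -0.0457] 18.402399596125942 11.473046947522253 0.7100623190732579
scene 190 [ 0.5009 -0.0457] 17.321927936304693 10.009232387370977 0.6407979307428426
scene 210 [ 0.501  -0.0459] 16.049734390085096 13.452369610225684 0.11817251293377826
scene 170 [ 0.4999 -0.1265] 15.114437122929026 44.44242334897088 0.3248766701201128
scene 190 [ 0.5    -0.1264] 14.211526255801152 44.45988552634394 0.30124455590680344
scene 210 [ 0.5    -0.1263] 13.24531258661431 44.866601620264795 0.2821658742107936Traceback (most recent call last):
  File "<stdin>", line 7, in <module>
  File "h.py", line 19, in hexfit
    q=np.array([ray(n,u-w+(a+.5)/S-.5,v-w+(b+.5)/S-.5,z)[:2] for a,b in c])
                ~~~^^^^^^^^^^^^^^^^^^^^^^^^^^^^^^^^^^^^^
  File "h.py", line 9, in ray
    c=camrig.calibration(n);r=c['attitude']@np.array([(u-c['cx'])/c['fx'],(v-c['cy'])/c['fy'],1.])
ValueError: time passes only in moves, steps and waits
```

```bash
sed -i 's/^from bench import bot, camrig, probe_bus, ticket/from bench import bot, camrig, probe_bus, ticket\nimport functools\ncal=functools.lru_cache(None)(lambda n:camrig.calibration(n))/; s/c=camrig.calibration(n)/c=cal(n)/' h.py
python3 - <<'E'
from h import *
for n,C in(("scene",[(300,215),(325,228),(352,241)]),("top",[(291,222),(316,223),(340,224)])):
    f=np.load(n+"0.npz");p=f['p']
    for u,v in C:
        for t in((205,220) if n=="scene" else (None,140,160)): print(n,t,*hexfit(n,p,u,v,.095,w=8,thr=t)[:4])
for n,z in(("top",.034),("scene",.034)):
    f=np.load(n+"0.npz");p=f['p'];P=pts(n,f['d'])
    hsv=cv2.cvtColor(p,cv2.COLOR_RGB2HSV)
    for s,y0,y1 in(("L",.15,.32),("R",-.5,-.3)):
        reg=(abs(P[...,0]-.513)<.035)&(P[...,1]>y0)&(P[...,1]<y1)&(P[...,2]>.025)
        m=(reg&(hsv[...,1]<50)).astype(np.uint8)
        k,l,st,c=cv2.connectedComponentsWithStats(m);i=1+st[1:,4].argmax()
        yx=np.argwhere(l==i);q=np.array([ray(n,b,a,z)[:2] for a,b in yx])
        r=cv2.minAreaRect((q*1000).astype(np.float32));print(n,s,r,q.mean(0),len(q),"maxz",np.sort(P[...,2][l==i])[-8:])
        mw=((P[...,2]>.024)&(P[...,2]<.06)&(abs(P[...,0]-.513)<.1)&(abs(P[...,1]-q.mean(0)[1])<.12))
        ww=P[mw][:,:2];r=cv2.minAreaRect((ww*1000).astype(np.float32));print("  cross",r)
P=pts("top",np.load("top0.npz")['d']);z=P[...,2]
q=P[(z>.017)&(z<.027)&(abs(P[...,0]-.5)<.06)&(P[...,1]>-.26)&(P[...,1]<.03)];print("rack",cv2.minAreaRect((q[:,:2]*1000).astype(np.float32)))
E
```

```text
scene 205 [ 0.5016 -0.0464] 16.02019890967761 17.237798153438785 0.07338907361110825
scene 220 [ 0.5017 -0.0469] 14.757908156484607 31.300771889307224 0.2938078709524673
scene 205 [ 0.5    -0.1263] 13.494836359508023 44.919028628455024 0.2858393325705284
scene 220 [ 0.5    -0.1263] 12.648238109017855 44.52937835177686 0.28460382603244194
scene 205 [ 0.4985 -0.2012] 13.594590000123551 48.69647284964595 0.26697541669898606
scene 220 [ 0.4985 -0.2011] 12.816321315516483 48.38541219444988 0.2620521185483566
top None [ 0.5017 -0.0508] 13.194864662279405 46.50551546741227 0.3959125807318294
top 140 [ 0.5017 -0.0509] 11.863840870764404 47.04547680178955 0.38849333366174793
top 160 [ 0.5017 -0.0508] 10.841586730290974 49.24368351590822 0.44788274405032175
top None [ 0.4998 -0.1257] 13.215438885676905 43.64654910167374 0.2818345966433843
top 140 [ 0.4997 -0.1259] 11.80094187618206 41.91911781321165 0.28928000735010045
top 160 [ 0.4997 -0.126 ] 10.808658575246607 39.9680858715602 0.28639772612431935
top None [ 0.4978 -0.2008] 13.325890248351087 50.50214833225067 0.35217094564438584
top 140 [ 0
[... 768 characters left out ...]
509.9679870605469, 228.3229522705078), (165.0084228515625, 70.16499328613281), 87.9932861328125) [0.5097 0.2261] 618 maxz [0.0468 0.0479 0.048  0.0484 0.0495 0.0495 0.051  0.0519]
  cross ((513.7799682617188, 228.47491455078125), (140.62335205078125, 176.2711181640625), 29.268213272094727)
scene R ((510.204345703125, -410.38018798828125), (72.8541488647461, 178.8134765625), 0.5876511335372925) [ 0.5068 -0.4143] 1763 maxz [0.0539 0.0539 0.054  0.0541 0.0542 0.0544 0.0546 0.0548]
  cross ((512.6385498046875, -430.2928466796875), (149.46615600585938, 229.85569763183594), 9.150821685791016)
rack ((501.31549072265625, -104.75523376464844), (275.8345947265625, 77.17267608642578), 83.8233871459961)
```

Run:
```python
from h import *
T=np.load("top0.npz")['p'];S=np.load("scene0.npz")['p']
def quad(n,p,u,v,z,w,thr,S=10):
    g=p[v-w:v+w+1,u-w:u+w+1].astype(float); g=(g[...,2]-.75*g[...,0]+60).clip(0,255).astype(np.uint8)
    G=cv2.resize(g,None,fx=S,fy=S,interpolation=cv2.INTER_CUBIC)
    t,m=cv2.threshold(G,thr or 0,255,cv2.THRESH_BINARY+(0 if thr else cv2.THRESH_OTSU))
    k,l,st,c=cv2.connectedComponentsWithStats(m);i=l[w*S-60:w*S+60,w*S-60:w*S+60];i=np.bincount(i[i>0]).argmax()
    m=(l==i).astype(np.uint8);m=cv2.morphologyEx(m,cv2.MORPH_OPEN,np.ones((25,25)))
    c=max(cv2.findContours(m,0,1)[0],key=cv2.contourArea)[:,0]
    q=np.array([ray(n,u-w+(a+.5)/S-.5,v-w+(b+.5)/S-.5,z)[:2] for a,b in c])*1000
    M=cv2.moments(q.astype(np.float32).reshape(-1,1,2))
    print(n,t,cv2.minAreaRect(q.astype(np.float32)),M['m10']/M['m00'],M['m01']/M['m00'],M['m00']**.5)
for t in(None,100,120):
    try: quad("top",T,202,220,.034,13,t)
    except Exception as e: print(e)
    try: quad("scene",S,227,194,.034,13,t)
    except Exception as e: print(e)
big=lambda a:cv2.resize(a,(400,400),interpolation=cv2.INTER_CUBIC)
cv2.imwrite("pics/crop3.png",np.hstack([big(T[208:232,190:214]),big(S[182:206,215:239])])[:,:,::-1])
```

```text
top 82.0 ((514.9422607421875, 231.0221405029297), (51.359352111816406, 50.79328536987305), 87.69967651367188) 514.618249390421 231.0349106812682 49.75742119719946
scene 81.0 ((512.7932739257812, 228.0562286376953), (150.06646728515625, 81.72100067138672), 45.05618667602539) 512.6134590671295 224.81717541850972 92.2685949901821
top 100.0 ((514.9160766601562, 231.1432342529297), (48.908199310302734, 48.318450927734375), 89.11160278320312) 514.4649583688894 231.02120944683648 47.182359922838316
scene 100.0 ((518.214111328125, 251.83432006835938), (105.43679809570312, 64.50656127929688), 89.33415222167969) 517.6766930506006 239.56884429125878 66.51190121617594
max() iterable argument is empty
scene 120.0 ((514.2587890625, 230.73507690429688), (53.397743225097656, 51.12994384765625), 87.5016860961914) 513.6851850031023 229.1654006667875 47.952862030845
```

View pics/crop3.png

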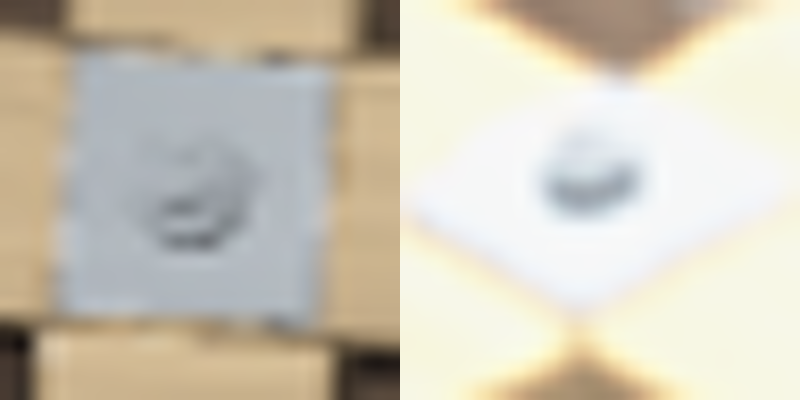

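The left nut's top is at about 0.049 m against 0.0545 m on the right, so it is probably the 19 mm one, at (0.514, 0.2305). I'll start with the nearest socket, S1.

```bash
cat > d.py <<'E'
import sys;from h import *
from scipy.spatial.transform import Rotation as Ro
x,y,z,a=map(float,sys.argv[1:5]);a=np.radians(a)
s=probe_bus.sense();R=s['tcp_rot']
Y=np.array([np.cos(a),np.sin(a),0])
if Y@R[:,1]<0 and len(sys.argv)<6: Y=-Y
Z=np.array([0,0,-1.]);T=np.stack([np.cross(Y,Z),Y,Z],1)
print("d",R.T@(np.array([x,y,z])-s['position']),"r",Ro.from_matrix(R.T@T).as_rotvec(),"q",s['qpos'])
E
python3 d.py .5017 -.0508 .12 -12.5
```

```text
d [-0.4967 -0.5378  0.0855] r [-0.0008  0.0009  1.5152] q [-1.3385  0.4179 -0.0103  1.6141  0.0047  1.1107 -0.053 ]
```

```bash
python3 steer.py '[[-0.1, -0.11, 0, 0, 0, 0.4, 0.5], [-0.2, -0.22, 0.0, 0, 0, 0.8, 0.5], [-0.3, -0.33, 0.03, 0, 0, 1.1, 0.5], [-0.4, -0.44, 0.06, 0, 0, 1.4, 0.5], [-0.497, -0.538, 0.085, 0, 0, 1.515, 0.5], [-0.497, -0.538, 0.085, 0, 0, 1.515, 0.5], [-0.497, -0.538, 0.085, 0, 0, 1.515, 0.5], [-0.497, -0.538, 0.085, 0, 0, 1.515, 0.5], [-0.497, -0.538, 0.085, 0, 0, 1.515, 0.5], [-0.497, -0.538, 0.085, 0, 0, 1.515, 0.5], [-0.497, -0.538, 0.085, 0, 0, 1.515, 0.5], [-0.497, -0.538, 0.085, 0, 0, 1.515, 0.5], [-0.497, -0.538, 0.085, 0, 0, 1.515, 0.5], [-0.497, -0.538, 0.085, 0, 0, 1.515, 0.5], [-0.497, -0.538, 0.085, 0, 0, 1.515, 0.5], [-0.497, -0.538, 0.085, 0, 0, 1.515, 0.5], [-0.497, -0.538, 0.085, 0, 0, 1.515, 0.5], [-0.497, -0.538, 0.085, 0, 0, 1.515, 0.5], [-0.497, -0.538, 0.085, 0, 0, 1.515, 0.5], [-0.497, -0.538, 0.085, 0, 0, 1.515, 0.5]]' 60; python3 d.py .5017 -.0508 .065 -12.5
```

```text
time: 1.77
position: [0.5018, -0.0522, 0.1199]
tcp_rot: [[0.219, 0.976, -0.001], [0.976, -0.219, -0.001], [-0.001, -0.001, -1.0]]
wrist_force: [0.2, 0.6, -1.4]
gripper_width: 0.5
grasp_force: 0.0
d [ 0.0014 -0.0004  0.0549] r [-0.0009  0.0012 -0.0028] q [-0.45    0.3569  0.5901  2.0047 -0.2592  0.8545  0.0621]
```

```bash
python3 steer.py '[[0.001, 0, 0.03, 0, 0, 0, 0.5], [0.001, 0, 0.055, 0, 0, 0, 0.5], [0.001, 0, 0.055, 0, 0, 0, 0.5], [0.001, 0, 0.055, 0, 0, 0, 0], [0.001, 0, 0.055, 0, 0, 0, 0], [0.001, 0, 0.055, 0, 0, 0, 0], [0.001, 0, 0.055, 0, 0, 0, 0], [0.001, 0, 0.055, 0, 0, 0, 0]]' 40
python3 - <<'E'
from h import *
s=probe_bus.sense();print(s['gripper_width']*94,s['ft_torque'],s['position'])
E
```

```text
time: 2.43
position: [0.5029, -0.0494, 0.0667]
tcp_rot: [[0.216, 0.976, 0.002], [0.976, -0.216, 0.0], [0.001, 0.002, -1.0]]
wrist_force: [-2.0, -0.1, 11.1]
gripper_width: 0.252
grasp_force: 40.0
23.711893942543547 [ 0.2065  0.6853 -0.0354] [ 0.5029 -0.0494  0.0667]
```

```bash
python3 steer.py '[[0, 0, -0.03, 0, 0, 0, 0], [0, 0, -0.06, 0, 0, 0, 0], [0, 0, -0.085, 0, 0, 0, 0], [0, 0, -0.085, 0, 0, 0, 0], [0, 0, -0.085, 0, 0, 0, 0], [0, 0, -0.085, 0, 0, 0, 0]]' 40; python3 d.py .5147 .2315 .12 -12.5
python3 - <<'E'
from h import *
s=probe_bus.sense();print(s['gripper_width']*94,s['ft_torque'],s['wrist_force'],s['position'])
E
```

```text
time: 2.93
position: [0.5019, -0.0494, 0.1502]
tcp_rot: [[0.216, 0.976, -0.0], [0.976, -0.216, 0.0], [0.0, -0.0, -1.0]]
wrist_force: [-0.6, -0.3, -3.5]
gripper_width: 0.25
grasp_force: 40.0
d [ 0.277  -0.0481  0.0302] r [-0.0003 -0.0003  0.0005] q [-0.4811  0.3101  0.6146  1.9813 -0.2239  0.9168  0.0307]
23.484327299712387 [-0.0368  0.1103 -0.0212] [-0.6105 -0.3203 -3.4551] [ 0.5019 -0.0494  0.1502]
```

```bash
python3 steer.py '[[0.04, -0.007, 0, 0, 0, 0, 0], [0.08, -0.014, 0, 0, 0, 0, 0], [0.12, -0.021, 0, 0, 0, 0, 0], [0.16, -0.028, 0, 0, 0, 0, 0], [0.2, -0.035, 0, 0, 0, 0, 0], [0.24, -0.042, 0, 0, 0, 0, 0], [0.277, -0.048, 0.01, 0, 0, 0, 0], [0.277, -0.048, 0.03, 0, 0, 0, 0], [0.277, -0.048, 0.03, 0, 0, 0, 0], [0.277, -0.048, 0.03, 0, 0, 0, 0], [0.277, -0.048, 0.03, 0, 0, 0, 0]]' 40; python3 d.py .5147 .2315 .096 -12.5
python3 - <<'E'
from h import *
for n in("scene","top"):
    p,d=camrig.snapshot(n);np.savez(n+"1.npz",p=p,d=d)
    if n=="scene":a=cv2.resize(p[140:215,180:280],(800,600),interpolation=cv2.INTER_CUBIC);cv2.imwrite("pics/s1.png",a[:,:,::-1])
E
```

```text
time: 3.85
position: [0.5154, 0.2298, 0.1205]
tcp_rot: [[0.218, 0.976, -0.0], [0.976, -0.218, -0.001], [-0.001, -0.0, -1.0]]
wrist_force: [0.5, -0.6, -1.4]
gripper_width: 0.255
grasp_force: 40.0
d [ 0.0015 -0.0011  0.0245] r [-0.0002  0.001  -0.0016] q [-0.8573  0.444   0.4857  1.8576 -0.2574  0.9029 -0.4704]
```

View pics/s1.png

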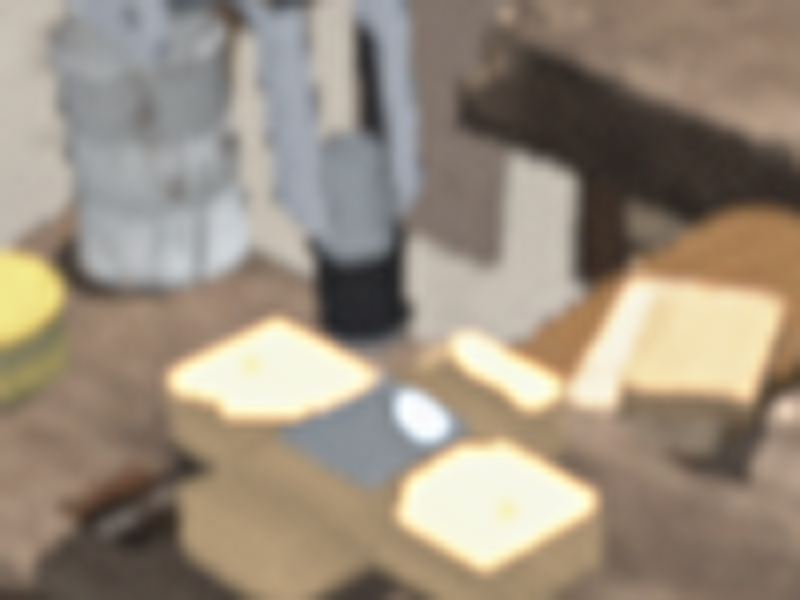

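The socket hangs straight in the fingers just above and behind the washer. The sleeve centre is at pixel (225.4, 176), and the white patch at (232,191) is only a spot of light. I'll check the sleeve's lateral offset against the TCP.

Run:
```python
from h import *
c=cal("scene")
def pj(X): q=c['attitude'].T@(np.array(X)-c['xyz']);return q[:2]/q[2]*c['fx']+[c['cx'],c['cy']],q[2]
p=np.load("scene1.npz")['p']
for v in(173,175,177,179):
    g=p[v,212:240].max(1).astype(float);G=cv2.resize(g[None].astype(np.float32),None,fx=10,fy=1,interpolation=cv2.INTER_LINEAR)[0]
    ix=np.where(G<75)[0];print(v,211.5+ix.min()/10+.05,211.5+ix.max()/10+.05,g.astype(int)[::3])
for z in(.0755,.095,.113):print(z,pj([.5154,.2298,z]))
print("nut top",pj([.5143,.2305,.049]),pj([.5143,.2305,.034]))
# wrist-lit nut in original: dark sides
```

```text
173 219.65 229.25 [130 151 168  53  67  46 119 199 193 170]
175 219.45000000000002 229.25 [155 148 135  39  43  41 120 198 194 195]
177 219.75 229.55 [156 154 150  43  45  43  93 198 193 199]
179 219.85000000000002 230.15 [158 187 148  41  44  44  65 197 190 195]
0.0755 (array([225.189, 180.542]), np.float64(1.1475583476970364))
0.095 (array([224.5172, 174.6275]), np.float64(1.1359487794246093))
0.113 (array([223.8848, 169.0596]), np.float64(1.1252322548654459))
nut top (array([225.6344, 188.468 ]), np.float64(1.1630430627871318)) (array([226.1319, 192.8173]), np.float64(1.171973499919768))
```

```bash
python3 steer.py '[[0.001, -0.001, 0.018, 0, 0, 0, 0], [0.001, -0.001, 0.024, 0, 0, 0, 0], [0.001, -0.001, 0.028, 0, 0, 0, 0], [0.001, -0.001, 0.028, 0, 0, 0, 0]]' 40; python3 steer.py '[[0, 0, 0.002, 0, 0, 0, 0], [0, 0, 0.004, 0, 0, 0, 0], [0, 0, 0.004, 0, 0, 0, 0]]' ; python3 d.py .5145 .231 .08 -12.5
```

```text
time: 4.28
position: [0.5144, 0.2318, 0.0922]
tcp_rot: [[0.217, 0.976, -0.001], [0.976, -0.217, -0.001], [-0.001, -0.001, -1.0]]
wrist_force: [0.4, 0.7, -1.3]
gripper_width: 0.253
grasp_force: 40.0
time: 4.53
position: [0.5146, 0.2323, 0.0885]
tcp_rot: [[0.216, 0.976, 0.0], [0.976, -0.216, 0.0], [0.0, 0.0, -1.0]]
wrist_force: [0.2, -0.1, -2.3]
gripper_width: 0.251
grasp_force: 40.0
d [-0.0013  0.0002  0.0085] r [ 0.0002 -0.      0.0001] q [-0.8434  0.4884  0.4651  1.8783 -0.2863  0.8405 -0.4504]
```

```bash
python3 steer.py '[[0, 0, 0.001, 0, 0, 0, 0], [0, 0, 0.002, 0, 0, 0, 0], [0, 0, 0.002, 0, 0, 0, 0]]' ; python3 steer.py '[[0, 0, 0.001, 0, 0, 0, 0], [0, 0, 0.002, 0, 0, 0, 0], [0, 0, 0.002, 0, 0, 0, 0]]'
```

```text
time: 4.78
position: [0.5145, 0.2323, 0.0864]
tcp_rot: [[0.216, 0.976, 0.0], [0.976, -0.216, -0.0], [-0.0, 0.0, -1.0]]
wrist_force: [-0.4, 0.7, -2.3]
gripper_width: 0.257
grasp_force: 40.0
time: 5.03
position: [0.5144, 0.2323, 0.0843]
tcp_rot: [[0.216, 0.976, -0.0], [0.976, -0.216, -0.0], [-0.0, -0.0, -1.0]]
wrist_force: [0.3, 0.3, -1.6]
gripper_width: 0.255
grasp_force: 40.0
```

```bash
python3 steer.py '[[0, 0, 0.002, 0, 0, 0, 0], [0, 0, 0.0035, 0, 0, 0, 0], [0, 0, 0.0035, 0, 0, 0, 0]]' ; python3 steer.py '[[0, 0, 0.001, 0, 0, 0, 0], [0, 0, 0.002, 0, 0, 0, 0], [0, 0, 0.002, 0, 0, 0, 0]]'
```

```text
time: 5.28
position: [0.5143, 0.2323, 0.0806]
tcp_rot: [[0.216, 0.976, -0.0], [0.976, -0.216, -0.0], [-0.0, -0.0, -1.0]]
wrist_force: [1.1, -0.9, -2.4]
gripper_width: 0.248
grasp_force: 40.0
time: 5.53
position: [0.5145, 0.2323, 0.0789]
tcp_rot: [[0.216, 0.976, 0.0], [0.976, -0.216, -0.0], [-0.0, 0.0, -1.0]]
wrist_force: [-0.8, -0.0, -3.0]
gripper_width: 0.253
grasp_force: 40.0
```

```bash
python3 steer.py '[[0, 0, 0, 0, 0, 0.12, 0], [0, 0, 0, 0, 0, 0.24, 0], [0, 0, 0, 0, 0, 0.36, 0], [0, 0, 0, 0, 0, 0.36, 0], [0, 0, 0, 0, 0, 0.36, 0]]';python3 - <<'E'
from h import *
s=probe_bus.sense();print(s['ft_torque'],s['wrist_force'],s['position'])
E
python3 steer.py '[[0, 0, 0, 0, 0, 0.12, 0], [0, 0, 0, 0, 0, 0.24, 0], [0, 0, 0, 0, 0, 0.24, 0]]';python3 - <<'E'
from h import *
s=probe_bus.sense();print(s['ft_torque'],s['wrist_force'],s['position'])
E
```

```text
time: 5.95
position: [0.5144, 0.2325, 0.0789]
tcp_rot: [[0.543, 0.84, 0.0], [0.84, -0.543, -0.0], [-0.0, 0.0, -1.0]]
wrist_force: [0.6, 0.9, -2.1]
gripper_width: 0.251
grasp_force: 40.0
[-0.0706  0.1273  0.0134] [ 0.5711  0.9209 -2.0744] [0.5144 0.2325 0.0789]
time: 6.2
position: [0.5145, 0.2324, 0.0789]
tcp_rot: [[0.731, 0.682, -0.0], [0.682, -0.731, -0.0], [-0.0, 0.0, -1.0]]
wrist_force: [-0.5, 0.4, -1.8]
gripper_width: 0.255
grasp_force: 40.0
[-0.0683  0.1254  0.0362] [-0.5406  0.4281 -1.8228] [0.5145 0.2324 0.0789]
```

```bash
python3 steer.py '[[0, 0, 0, 0, 0, 0.12, 0], [0, 0, 0, 0, 0, 0.24, 0], [0, 0, 0, 0, 0, 0.36, 0], [0, 0, 0, 0, 0, 0.48, 0], [0, 0, 0, 0, 0, 0.55, 0], [0, 0, 0, 0, 0, 0.55, 0], [0, 0, 0, 0, 0, 0.55, 0]]';python3 - <<'E'
from h import *
s=probe_bus.sense();print(s['ft_torque'],s['wrist_force'],s['position'],s['qpos'][6])
E
python3 steer.py '[[0.002, 0, 0, 0, 0, 0.55, 0], [0.004, 0, 0, 0, 0, 0.55, 0], [0.004, 0, 0, 0, 0, 0.55, 0]]';python3 d.py .5145 .2324 .0789 0
python3 steer.py '[[-0.004, 0, 0, 0, 0, 0, 0], [-0.008, 0, 0, 0, 0, 0, 0], [-0.008, 0, 0, 0, 0, 0, 0]]';python3 d.py .5145 .2324 .0789 0
```

```text
time: 6.78
position: [0.5149, 0.2323, 0.0791]
tcp_rot: [[0.978, 0.209, 0.001], [0.209, -0.978, -0.0], [0.001, 0.0, -1.0]]
wrist_force: [2.5, -0.4, -1.9]
gripper_width: 0.253
grasp_force: 40.0
[-0.1582 -0.7602 -0.0028] [ 2.4558 -0.4072 -1.8695] [0.5149 0.2323 0.0791] -1.41141229362586
time: 7.03
position: [0.5184, 0.2331, 0.0789]
tcp_rot: [[0.985, -0.171, -0.001], [-0.171, -0.985, 0.0], [-0.001, -0.0, -1.0]]
wrist_force: [0.2, -0.8, -3.3]
gripper_width: 0.252
grasp_force: 40.0
d [-0.0037  0.0014  0.0001] r [0.0003 0.0008 1.399 ] q [-1.0959  0.6175  0.8274  1.8815 -0.5762  0.8997 -1.7288]
time: 7.28
position: [0.5114, 0.234, 0.0794]
tcp_rot: [[0.987, -0.163, 0.003], [-0.163, -0.987, -0.001], [0.003, 0.0, -1.0]]
wrist_force: [7.2, -3.4, -2.7]
gripper_width: 0.252
grasp_force: 40.0
d [0.0033 0.001  0.0005] r [-0.0019 -0.0026  1.4075] q [-1.112   0.606   0.8312  1.8988 -0.5705  0.8887 -1.7295]
```

```bash
python3 steer.py '[[0.004, 0, 0, 0, 0, 0, 0], [0.008, 0, 0, 0, 0, 0, 0], [0.0095, 0, 0, 0, 0, 0, 0], [0.0095, 0, 0, 0, 0, 0, 0], [0.0095, 0, 0, 0, 0, 0, 0]]'; python3 steer.py '[[-0.004, 0, 0, 0, 0, 0, 0], [-0.004, 0.003, 0, 0, 0, 0, 0], [-0.004, 0.005, 0, 0, 0, 0, 0], [-0.004, 0.005, 0, 0, 0, 0, 0], [-0.004, 0.005, 0, 0, 0, 0, 0]]';python3 steer.py '[[0, -0.004, 0, 0, 0, 0, 0], [0, -0.008, 0, 0, 0, 0, 0], [0, -0.008, 0, 0, 0, 0, 0], [0, -0.008, 0, 0, 0, 0, 0]]'
```

```text
time: 7.7
position: [0.5189, 0.2331, 0.0787]
tcp_rot: [[0.986, -0.166, -0.003], [-0.166, -0.986, 0.0], [-0.003, 0.0, -1.0]]
wrist_force: [-5.6, 0.2, 5.3]
gripper_width: 0.254
grasp_force: 40.0
time: 8.12
position: [0.515, 0.2287, 0.0789]
tcp_rot: [[0.985, -0.171, -0.0], [-0.171, -0.985, 0.0], [-0.0, -0.0, -1.0]]
wrist_force: [-0.9, 1.9, -3.0]
gripper_width: 0.251
grasp_force: 40.0
time: 8.45
position: [0.5165, 0.2347, 0.0789]
tcp_rot: [[0.985, -0.172, -0.001], [-0.172, -0.985, -0.003], [-0.0, 0.003, -1.0]]
wrist_force: [-3.2, -10.0, 3.4]
gripper_width: 0.252
grasp_force: 40.0
```

```bash
python3 steer.py '[[0, 0.003, 0, 0, 0, 0, 0], [0, 0.003, -0.03, 0, 0, 0, 0], [0, 0.003, -0.07, 0, 0, 0, 0], [0, 0.003, -0.07, 0, 0, 0, 0]]'; python3 d.py .5022 -.0494 .15 -12.5 n
```

```text
time: 8.78
position: [0.5188, 0.2341, 0.1546]
tcp_rot: [[0.985, -0.172, 0.006], [-0.172, -0.985, 0.003], [0.005, -0.004, -1.0]]
wrist_force: [0.8, 0.5, -1.4]
gripper_width: 0.254
grasp_force: 40.0
d [0.0323 0.2822 0.0036] r [ 0.001  -0.0074 -1.5253] q [-1.1684  0.5186  0.9163  1.8336 -0.4805  1.0212 -1.8018]
```

```bash
python3 steer.py '[[0.005, 0.04, 0, 0, 0, -0.12, 0], [0.01, 0.08, 0, 0, 0, -0.25, 0], [0.015, 0.12, 0, 0, 0, -0.37, 0], [0.02, 0.16, 0, 0, 0, -0.5, 0], [0.025, 0.2, 0, 0, 0, -0.62, 0], [0.032, 0.24, 0, 0, 0, -0.75, 0], [0.032, 0.282, 0, 0, 0, -0.87, 0], [0.032, 0.282, 0, 0, 0, -1, 0], [0.032, 0.282, 0, 0, 0, -1.12, 0], [0.032, 0.282, 0, 0, 0, -1.25, 0], [0.032, 0.282, 0, 0, 0, -1.37, 0], [0.032, 0.282, 0, 0, 0, -1.5, 0], [0.032, 0.282, 0, 0, 0, -1.525, 0], [0.032, 0.282, 0, 0, 0, -1.525, 0]]'; python3 d.py .5022 -.0494 .069 -12.5
```

```text
time: 9.95
position: [0.4994, -0.0498, 0.1491]
tcp_rot: [[0.213, 0.977, 0.001], [0.977, -0.213, 0.0], [0.0, 0.001, -1.0]]
wrist_force: [0.1, -0.2, -3.2]
gripper_width: 0.255
grasp_force: 40.0
d [0.0009 0.0026 0.0801] r [ 0.0005 -0.0002  0.0034] q [-0.5051  0.3116  0.6438  1.9891 -0.2348  0.9133  0.0456]
```

```bash
python3 steer.py '[[0.001, 0.003, 0.03, 0, 0, 0, 0], [0.001, 0.003, 0.06, 0, 0, 0, 0], [0.001, 0.003, 0.08, 0, 0, 0, 0], [0.001, 0.003, 0.0815, 0, 0, 0, 0], [0.001, 0.003, 0.082, 0, 0, 0, 0], [0.001, 0.003, 0.082, 0, 0, 0, 0]]'; python3 d.py .5022 -.0494 .067 -12.5
```

```text
time: 10.45
position: [0.5024, -0.0495, 0.0671]
tcp_rot: [[0.218, 0.976, -0.0], [0.976, -0.218, -0.0], [-0.0, -0.0, -1.0]]
wrist_force: [-0.5, 0.2, -3.3]
gripper_width: 0.253
grasp_force: 40.0
d [ 0.     -0.0002  0.0001] r [-0.      0.0004 -0.0015] q [-0.4347  0.4506  0.5757  2.0384 -0.3548  0.7497  0.1391]
```

```bash
python3 steer.py '[[0, 0, 0.001, 0, 0, 0, 0], [0, 0, 0.001, 0, 0, 0, 0], [0, 0, 0.001, 0, 0, 0, 0.5], [0, 0, 0.001, 0, 0, 0, 0.5], [0, 0, 0.001, 0, 0, 0, 0.5], [0, 0, -0.03, 0, 0, 0, 0.5], [0, 0, -0.06, 0, 0, 0, 0.5], [0, 0, -0.06, 0, 0, 0, 0.5]]'; python3 d.py .5003 -.126 .127 -16.5
```

```text
time: 11.12
position: [0.5045, -0.0499, 0.1314]
tcp_rot: [[0.217, 0.976, 0.006], [0.976, -0.217, 0.0], [0.002, 0.005, -1.0]]
wrist_force: [1.7, 0.0, 0.1]
gripper_width: 0.498
grasp_force: 0.0
d [-0.0752  0.0124  0.0044] r [ 0.0054 -0.0019  0.0692] q [-0.4935  0.3466  0.6374  1.9961 -0.268   0.8752  0.0691]
```

```bash
python3 steer.py '[[-0.04, 0.006, 0, 0, 0, 0.07, 0.5], [-0.075, 0.012, 0.005, 0, 0, 0.07, 0.5], [-0.075, 0.012, 0.005, 0, 0, 0.07, 0.5], [-0.075, 0.012, 0.005, 0, 0, 0.07, 0.5], [-0.075, 0.012, 0.005, 0, 0, 0.07, 0.5]]'; python3 d.py .5003 -.126 .067 -16.5
python3 - <<'E'
from h import *
p,d=camrig.snapshot("top");np.savez("top2.npz",p=p,d=d)
print(*hexfit("top",p,340,224,.095,w=8)[:4])
p,d=camrig.snapshot("scene");np.savez("scene2.npz",p=p,d=d)
a=cv2.resize(p[195:285,260:380],(800,600),interpolation=cv2.INTER_CUBIC);cv2.imwrite("pics/s2.png",a[:,:,::-1])
E
```

```text
time: 11.53
position: [0.4979, -0.125, 0.122]
tcp_rot: [[0.284, 0.959, 0.0], [0.959, -0.284, 0.0], [0.0, -0.0, -1.0]]
wrist_force: [-0.4, 0.4, -0.2]
gripper_width: 0.501
grasp_force: 0.0
d [-0.0003  0.0026  0.055 ] r [-0.     -0.0002 -0.0002] q [-0.3576  0.3838  0.6612  1.9848 -0.3054  0.8717  0.1793]
[ 0.4957 -0.1904] 15.178427639660638 2.6838773695720524 1.0530867028258932
```

View pics/s2.png

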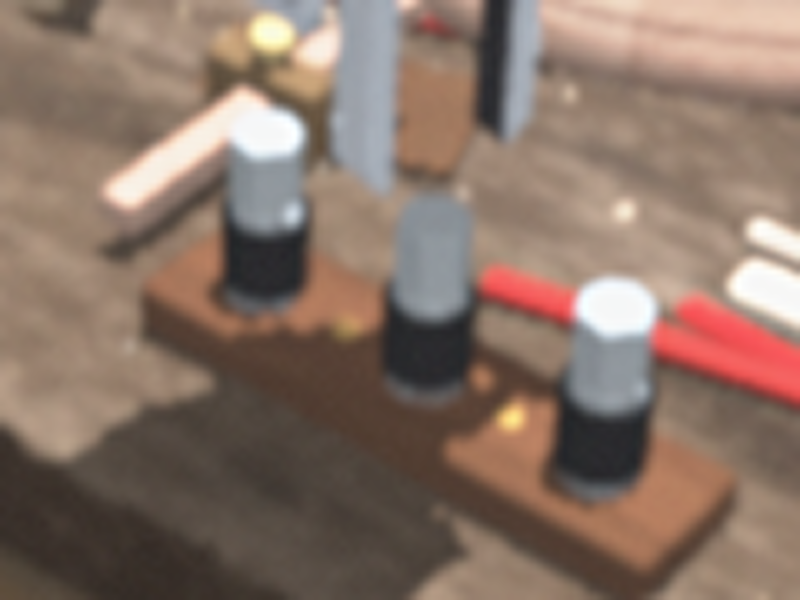

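S1 is back upright on its peg (crop 265,210), and the fingers stand over the middle socket (430,290). I'll grasp S2.

```bash
python3 steer.py '[[0, 0.002, 0.03, 0, 0, 0, 0.5], [0, 0.002, 0.055, 0, 0, 0, 0.5], [0, 0.002, 0.055, 0, 0, 0, 0.5], [0, 0.002, 0.055, 0, 0, 0, 0], [0, 0.002, 0.055, 0, 0, 0, 0], [0, 0.002, 0.055, 0, 0, 0, 0], [0, 0.002, 0.055, 0, 0, 0, 0]]' 40; python3 d.py .5019 -.126 .067 -16.5; python3 steer.py '[[0, 0, -0.03, 0, 0, 0, 0], [0, 0, -0.06, 0, 0, 0, 0], [0, 0, -0.085, 0, 0, 0, 0], [0, 0, -0.085, 0, 0, 0, 0], [0, 0, -0.085, 0, 0, 0, 0]]'; python3 d.py .5152 .231 .12 -16.5
```

```text
time: 12.22
position: [0.5005, -0.1257, 0.0682]
tcp_rot: [[0.284, 0.959, 0.002], [0.959, -0.284, -0.0], [0.001, 0.002, -1.0]]
wrist_force: [-0.8, -0.7, 2.0]
gripper_width: 0.254
grasp_force: 35.8
d [0.0001 0.0015 0.0012] r [ 0.0018 -0.0005  0.0003] q [-0.3058  0.4735  0.6083  2.0134 -0.3859  0.7663  0.2455]
time: 12.63
position: [0.5004, -0.1256, 0.1532]
tcp_rot: [[0.284, 0.959, 0.003], [0.959, -0.284, 0.0], [0.001, 0.003, -1.0]]
wrist_force: [0.5, 0.8, -2.8]
gripper_width: 0.254
grasp_force: 40.0
d [ 0.3461 -0.087   0.0334] r [ 0.0026 -0.0013  0.0005] q [-0.3851  0.3411  0.6899  1.9554 -0.2695  0.9339  0.1506]
```

```bash
python3 steer.py '[[0.02, -0.005, -0.015, 0, 0, 0, 0], [0.06, -0.015, -0.015, 0, 0, 0, 0], [0.1, -0.025, -0.015, 0, 0, 0, 0], [0.14, -0.035, -0.015, 0, 0, 0, 0], [0.18, -0.045, -0.015, 0, 0, 0, 0], [0.22, -0.055, 0, 0, 0, 0, 0], [0.26, -0.065, 0, 0, 0, 0, 0], [0.3, -0.075, 0, 0, 0, 0, 0], [0.346, -0.087, 0.02, 0, 0, 0, 0], [0.346, -0.087, 0.033, 0, 0, 0, 0], [0.346, -0.087, 0.033, 0, 0, 0, 0], [0.346, -0.087, 0.033, 0, 0, 0, 0], [0.346, -0.087, 0.033, 0, 0, 0, 0]]'; python3 d.py .5152 .2313 .094 -16.5
```

```text
time: 13.72
position: [0.5146, 0.2294, 0.1188]
tcp_rot: [[0.285, 0.958, -0.0], [0.958, -0.285, -0.001], [-0.001, -0.0, -1.0]]
wrist_force: [0.8, -0.1, -2.6]
gripper_width: 0.258
grasp_force: 40.0
d [0.002  0.0001 0.0248] r [-0.0002  0.001  -0.0013] q [-0.8961  0.4544  0.5366  1.8623 -0.2889  0.9033 -0.5124]
```

```bash
python3 steer.py '[[0.002, 0, 0.018, 0, 0, 0, 0], [0.002, 0, 0.024, 0, 0, 0, 0], [0.002, 0, 0.026, 0, 0, 0, 0], [0.002, 0, 0.026, 0, 0, 0, 0], [0.002, 0, 0.026, 0, 0, 0, 0]]'; python3 steer.py '[[0, 0, 0.001, 0, 0, 0, 0], [0, 0, 0.002, 0, 0, 0, 0], [0, 0, 0.003, 0, 0, 0, 0], [0, 0, 0.003, 0, 0, 0, 0]]'
```

```text
time: 14.13
position: [0.5155, 0.2321, 0.0936]
tcp_rot: [[0.285, 0.959, 0.0], [0.959, -0.285, 0.0], [0.0, 0.0, -1.0]]
wrist_force: [0.5, -0.9, -2.8]
gripper_width: 0.257
grasp_force: 40.0
time: 14.47
position: [0.5152, 0.2327, 0.09]
tcp_rot: [[0.284, 0.959, 0.0], [0.959, -0.284, 0.0], [0.0, 0.0, -1.0]]
wrist_force: [0.7, 0.7, -2.0]
gripper_width: 0.253
grasp_force: 40.0
```

```bash
python3 steer.py '[[-0.001, 0, 0, 0, 0, 0, 0], [-0.001, 0, 0.001, 0, 0, 0, 0], [-0.001, 0, 0.002, 0, 0, 0, 0], [-0.001, 0, 0.002, 0, 0, 0, 0]]'; python3 steer.py '[[0, 0, 0.001, 0, 0, 0, 0], [0, 0, 0.0015, 0, 0, 0, 0], [0, 0, 0.0015, 0, 0, 0, 0]]'
```

```text
time: 14.8
position: [0.5152, 0.2314, 0.088]
tcp_rot: [[0.284, 0.959, 0.001], [0.959, -0.284, -0.0], [-0.0, 0.001, -1.0]]
wrist_force: [2.8, -1.8, -5.5]
gripper_width: 0.254
grasp_force: 40.0
time: 15.05
position: [0.5154, 0.2315, 0.0868]
tcp_rot: [[0.284, 0.959, 0.001], [0.959, -0.284, 0.0], [0.0, 0.001, -1.0]]
wrist_force: [1.7, -1.9, 4.7]
gripper_width: 0.257
grasp_force: 40.0
```

```bash
python3 steer.py '[[0, 0, 0.001, 0, 0, 0, 0], [0, 0, 0.001, 0, 0, 0, 0], [0, 0, 0.001, 0, 0, 0, 0]]'; python3 steer.py '[[0, 0, 0.0005, 0, 0, 0.1, 0], [0, 0, 0.0005, 0, 0, 0.2, 0], [0, 0, 0.0005, 0, 0, 0.3, 0], [0, 0, 0.0005, 0, 0, 0.3, 0]]'
python3 - <<'E'
from h import *
s=probe_bus.sense();print(s['ft_torque'],s['wrist_force'],s['position'],s['qpos'][6])
E
```

```text
time: 15.3
position: [0.5154, 0.2315, 0.0859]
tcp_rot: [[0.284, 0.959, 0.001], [0.959, -0.284, 0.0], [0.0, 0.001, -1.0]]
wrist_force: [1.4, -2.7, 5.8]
gripper_width: 0.253
grasp_force: 40.0
time: 15.63
position: [0.5153, 0.2314, 0.085]
tcp_rot: [[0.559, 0.829, 0.001], [0.829, -0.559, -0.0], [0.0, 0.001, -1.0]]
wrist_force: [2.4, -2.8, 0.8]
gripper_width: 0.251
grasp_force: 40.0
[-0.647  -0.6562 -0.0888] [ 2.4095 -2.812   0.8288] [0.5153 0.2314 0.085 ] -0.748547051074927
```

```bash
python3 steer.py '[[0, 0, 0.001, 0, 0, 0, 0], [0, 0, 0.002, 0, 0, 0, 0], [0, 0, 0.002, 0, 0, 0, 0]]';  python3 - <<'E'
from h import *
s=probe_bus.sense();print(s['ft_torque'],s['wrist_force'],s['position'],s['qpos'][6])
E
python3 steer.py '[[0, 0, 0.001, 0, 0, 0, 0], [0, 0, 0.0015, 0, 0, 0, 0], [0, 0, 0.0015, 0, 0, 0, 0]]'
```

```text
time: 15.88
position: [0.5155, 0.2315, 0.0835]
tcp_rot: [[0.551, 0.834, 0.001], [0.834, -0.551, 0.0], [0.001, 0.001, -1.0]]
wrist_force: [1.8, -2.5, 7.3]
gripper_width: 0.255
grasp_force: 40.0
[-0.7498 -0.3015 -0.0844] [ 1.817  -2.4619  7.3059] [0.5155 0.2315 0.0835] -0.738581151811471
time: 16.13
position: [0.5156, 0.2316, 0.0823]
tcp_rot: [[0.551, 0.834, 0.001], [0.834, -0.551, 0.001], [0.001, 0.001, -1.0]]
wrist_force: [-0.0, -2.6, 14.0]
gripper_width: 0.256
grasp_force: 40.0
```

```bash
python3 steer.py '[[0, 0, 0.001, 0, 0, 0, 0], [0, 0, 0.0015, 0, 0, 0, 0], [0, 0, 0.0015, 0, 0, 0, 0]]' 50;python3 steer.py '[[0, 0, 0.001, 0, 0, 0, 0], [0, 0, 0.0015, 0, 0, 0, 0], [0, 0, 0.0015, 0, 0, 0, 0]]';  python3 - <<'E'
from h import *
s=probe_bus.sense();print(s['ft_torque'],s['wrist_force'],s['position'],s['qpos'][6])
p,d=camrig.snapshot("scene");np.savez("scene3.npz",p=p,d=d)
a=cv2.resize(p[145:205,190:270],(800,600),interpolation=cv2.INTER_CUBIC);cv2.imwrite("pics/s3.png",a[:,:,::-1])
E
```

```text
time: 16.38
position: [0.5156, 0.2316, 0.0809]
tcp_rot: [[0.551, 0.834, 0.001], [0.834, -0.551, 0.001], [0.001, 0.001, -1.0]]
wrist_force: [-0.1, -3.3, 14.8]
gripper_width: 0.254
grasp_force: 50.0
time: 16.63
position: [0.5158, 0.2315, 0.0801]
tcp_rot: [[0.552, 0.834, 0.001], [0.834, -0.552, 0.001], [0.002, 0.0, -1.0]]
wrist_force: [-5.3, -6.0, 30.7]
gripper_width: 0.253
grasp_force: 50.0
[-1.4001  1.5527 -0.0691] [-5.3205 -6.0497 30.7213] [0.5158 0.2315 0.0801] -0.7347435072616654
```

View pics/s3.png

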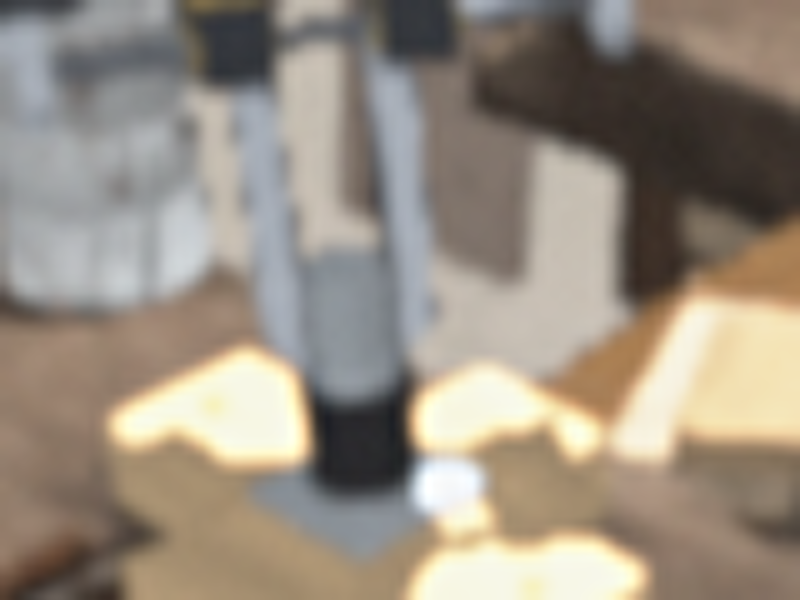

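The socket is home: the black sleeve's foot stands on the washer at crop (362,490), the mouth works out at about 0.034 m, and there is a firm 30 N stop. Now I'll turn clockwise.

```bash
cat > t.py <<'E'
from h import *
s=probe_bus.sense();R=s['tcp_rot'];print("Tz %.3f"%s['ft_torque'][2],s['ft_torque'],s['wrist_force'],s['position'],"w",s['gripper_width']*94,"q7 %.3f yaw %.4f"%(s['qpos'][6],np.arctan2(R[1,1],R[0,1])))
E
python3 steer.py '[[0, 0, -0.0005, 0, 0, 0.1, 0], [0, 0, -0.0005, 0, 0, 0.2, 0], [0, 0, -0.0005, 0, 0, 0.2, 0]]' 60 >/dev/null; python3 t.py; python3 steer.py '[[0, 0, 0, 0, 0, 0.1, 0], [0, 0, 0, 0, 0, 0.2, 0], [0, 0, 0, 0, 0, 0.2, 0]]' >/dev/null; python3 t.py
```

```text
Tz -0.037 [-0.9531  0.756  -0.0369] [-2.6712 -3.5685 21.6645] [0.5157 0.2317 0.0801] w 23.453438241757162 q7 -0.910 yaw -0.7907
Tz -0.046 [-0.8659  0.7157 -0.0464] [-2.2076 -3.8542 21.9847] [0.5158 0.2317 0.0801] w 23.41367562196615 q7 -1.079 yaw -0.9908
```

```bash
python3 steer.py '[[0, 0, 0, 0, 0, 0.1, 0], [0, 0, 0, 0, 0, 0.2, 0], [0, 0, 0, 0, 0, 0.2, 0]]' >/dev/null; python3 t.py;python3 steer.py '[[0, 0, 0, 0, 0, 0.1, 0], [0, 0, 0, 0, 0, 0.2, 0], [0, 0, 0, 0, 0, 0.2, 0]]' >/dev/null; python3 t.py
```

```text
Tz 0.174 [-1.1276  0.9609  0.1736] [-2.9646 -4.217  24.4899] [0.5157 0.2315 0.0801] w 23.526766521165666 q7 -1.247 yaw -1.1906
Tz 0.158 [-1.0742  1.0173  0.1579] [-3.6243 -3.3998 25.33  ] [0.5157 0.2315 0.0801] w 23.761249148174425 q7 -1.414 yaw -1.3906
```

The torque has stepped up by the 0.2 N m nut friction, so the nut is turning. I'll carry on until it stops.

```bash
python3 steer.py '[[0, 0, 0, 0, 0, 0.1, 0], [0, 0, 0, 0, 0, 0.15, 0], [0, 0, 0, 0, 0, 0.15, 0]]' >/dev/null; python3 t.py;python3 steer.py '[[0, 0, 0, 0, 0, 0.1, 0], [0, 0, 0, 0, 0, 0.15, 0], [0, 0, 0, 0, 0, 0.15, 0]]' >/dev/null; python3 t.py
```

```text
Tz 0.238 [-1.0985  1.0434  0.2384] [-3.0625 -4.3674 24.0274] [0.5157 0.2315 0.0801] w 23.590028618711138 q7 -1.536 yaw -1.5375
Tz 0.289 [-1.0267  1.0084  0.2887] [-3.6119 -3.7869 24.3079] [0.5157 0.2315 0.0801] w 23.87076503380385 q7 -1.661 yaw -1.6875
```

```bash
python3 steer.py '[[0, 0, 0, 0, 0, 0.1, 0], [0, 0, 0, 0, 0, 0.1, 0]]' >/dev/null; python3 t.py;python3 steer.py '[[0, 0, 0, 0, 0, 0.1, 0], [0, 0, 0, 0, 0, 0.1, 0]]' >/dev/null; python3 t.py
```

```text
Tz 0.182 [-0.9356  1.1568  0.1822] [-4.1945 -3.5986 25.0011] [0.5157 0.2315 0.0801] w 23.75846743327478 q7 -1.747 yaw -1.7899
Tz 0.208 [-0.9273  1.2103  0.2076] [-4.0717 -3.4782 24.8136] [0.5157 0.2314 0.0801] w 23.96287289344588 q7 -1.830 yaw -1.8899
```

```bash
for i in 1; do python3 steer.py '[[0, 0, 0, 0, 0, 0.1, 0], [0, 0, 0, 0, 0, 0.1, 0]]' >/dev/null; python3 t.py;python3 steer.py '[[0, 0, 0, 0, 0, 0.1, 0], [0, 0, 0, 0, 0, 0.1, 0]]' >/dev/null; python3 t.py; done
```

```text
Tz 0.211 [-0.8398  1.198   0.2109] [-5.0374 -4.395  25.9814] [0.5157 0.2315 0.0801] w 23.46061290615116 q7 -1.913 yaw -1.9898
Tz 0.367 [-0.8352  1.2129  0.3674] [-4.8155 -4.3942 27.032 ] [0.5157 0.2315 0.0801] w 23.693919688135892 q7 -1.996 yaw -2.0897
```

```bash
python3 steer.py '[[0, 0, 0, 0, 0, 0.1, 0], [0, 0, 0, 0, 0, 0.1, 0]]' >/dev/null; python3 t.py
```

```text
Tz 0.076 [-0.7605  1.2579  0.0759] [-4.6593 -3.4992 27.075 ] [0.5157 0.2315 0.0801] w 24.081344748627583 q7 -2.080 yaw -2.1899
```

```bash
for i in 1; do python3 steer.py '[[0, 0, 0, 0, 0, 0, 0]]' >/dev/null; python3 t.py; python3 steer.py '[[0, 0, 0, 0, 0, 0.05, 0], [0, 0, 0, 0, 0, 0.05, 0]]' >/dev/null; python3 t.py;python3 steer.py '[[0, 0, 0, 0, 0, 0, 0]]' >/dev/null; python3 t.py; python3 steer.py '[[0, 0, 0, 0, 0, 0.05, 0], [0, 0, 0, 0, 0, 0.05, 0]]' >/dev/null; python3 t.py; python3 steer.py '[[0, 0, 0, 0, 0, 0, 0]]' >/dev/null; python3 t.py; done
```

```text
Tz -0.126 [-0.8558  1.145  -0.1265] [-4.0982 -3.6952 25.0657] [0.5157 0.2315 0.0801] w 23.63481316884282 q7 -2.076 yaw -2.1848
Tz 0.445 [-0.8863  1.0294  0.4447] [-3.9436 -3.881  24.5312] [0.5157 0.2315 0.0801] w 23.688698720850425 q7 -2.119 yaw -2.2366
Tz 0.399 [-0.8804  0.9172  0.3991] [-4.1596 -3.7174 25.1703] [0.5157 0.2315 0.0801] w 23.874538348954115 q7 -2.117 yaw -2.2340
Tz -0.134 [-0.7341  1.0712 -0.1343] [-4.2199 -3.1317 24.8798] [0.5157 0.2314 0.0801] w 23.883461738071038 q7 -2.161 yaw -2.2872
Tz -0.142 [-0.8333  1.0372 -0.142 ] [-3.0214 -2.4664 24.7162] [0.5157 0.2315 0.0801] w 23.616693834217276 q7 -2.159 yaw -2.2846
```

```bash
python3 steer.py '[[0, 0, -0.001, 0, 0, 0, 0], [0, 0, -0.001, 0, 0, 0, 0]]' >/dev/null; python3 t.py; for i in 1; do python3 steer.py '[[0, 0, 0, 0, 0, 0.05, 0], [0, 0, 0, 0, 0, 0.05, 0]]' >/dev/null; python3 t.py;python3 steer.py '[[0, 0, 0, 0, 0, 0.05, 0], [0, 0, 0, 0, 0, 0.05, 0]]' >/dev/null; python3 t.py;python3 steer.py '[[0, 0, 0, 0, 0, 0.05, 0], [0, 0, 0, 0, 0, 0.05, 0]]' >/dev/null; python3 t.py; done
```

```text
Tz -0.202 [-0.4677 -0.8802 -0.2017] [ 3.2358 -2.0154  4.2229] [0.5155 0.2315 0.0802] w 23.631853346328434 q7 -2.160 yaw -2.2847
Tz 0.138 [-0.3845 -0.7735  0.1382] [ 2.7851 -2.3712  6.3152] [0.5155 0.2315 0.0802] w 23.51382501591893 q7 -2.205 yaw -2.3379
Tz -0.208 [-0.2807 -0.6339 -0.2076] [ 2.2563 -1.4612  6.8341] [0.5155 0.2316 0.0802] w 23.612284035354023 q7 -2.247 yaw -2.3883
Tz -0.125 [-0.3278 -0.6753 -0.125 ] [ 2.2412 -0.9917  6.8339] [0.5154 0.2315 0.0802] w 23.645461784394247 q7 -2.289 yaw -2.4382
```

```bash
python3 - <<'E'
from h import *
p,d=camrig.snapshot("scene");np.savez("scene4.npz",p=p,d=d)
a=cv2.resize(p[145:205,190:270],(800,600),interpolation=cv2.INTER_CUBIC);cv2.imwrite("pics/s4.png",a[:,:,::-1])
E
for i in 1; do python3 steer.py '[[0, 0, 0.0005, 0, 0, 0.06, 0]]'>/dev/null; python3 t.py;python3 steer.py '[[0, 0, 0, 0, 0, 0.06, 0]]' >/dev/null; python3 t.py;python3 steer.py '[[0, 0, 0, 0, 0, 0.06, 0]]' >/dev/null; python3 t.py; done
```

```text
Tz 0.251 [-0.8896  0.4442  0.2513] [-1.3517 -3.7371 22.4948] [0.5156 0.2315 0.0801] w 23.892337460758785 q7 -2.335 yaw -2.4939
Tz 0.113 [-0.6128 -0.1013  0.1126] [ 1.0143 -1.6007 13.835 ] [0.5156 0.2315 0.0801] w 23.59072746674305 q7 -2.388 yaw -2.5576
Tz 0.110 [-0.3702 -0.0627  0.1101] [ 0.4069 -1.3544 14.1218] [0.5156 0.2315 0.0801] w 23.62724142328567 q7 -2.439 yaw -2.6180
```

View pics/s4.png

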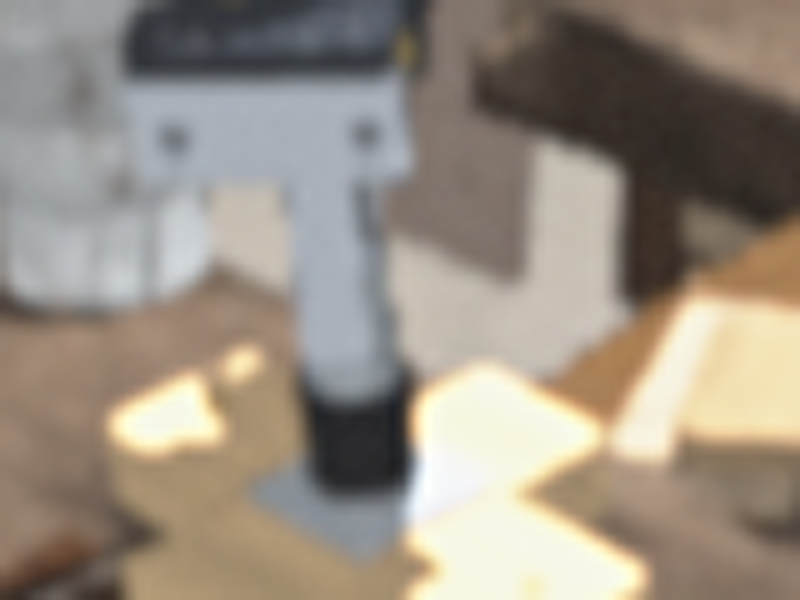

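The socket still sits home, but the torque since about yaw -2.1 is ambiguous. I'll check the fit by a lateral probe at light pressure.

```bash
python3 steer.py '[[0, 0, -0.001, 0, 0, 0, 0], [0, 0, -0.001, 0, 0, 0, 0]]' >/dev/null; python3 t.py;python3 steer.py '[[0.002, 0, 0, 0, 0, 0, 0], [0.002, 0, 0, 0, 0, 0, 0]]' >/dev/null; python3 t.py;python3 steer.py '[[-0.004, 0, 0, 0, 0, 0, 0], [-0.004, 0, 0, 0, 0, 0, 0]]'>/dev/null; python3 t.py;python3 steer.py '[[0.002, 0, 0, 0, 0, 0, 0], [0.002, 0, 0, 0, 0, 0, 0]]'>/dev/null; python3 t.py
```

```text
Tz 0.032 [-0.2605 -1.3605  0.0315] [ 5.0951 -1.2914 -0.7896] [0.5151 0.2316 0.0803] w 23.553431485659058 q7 -2.438 yaw -2.6150
Tz -0.011 [ 1.4338 -0.3065 -0.0114] [1.3673 5.0101 1.1517] [0.5156 0.2308 0.0803] w 23.589519462332934 q7 -2.435 yaw -2.6149
Tz 0.023 [-1.0072 -1.8824  0.0225] [ 7.6297 -4.5396 -3.0491] [0.5144 0.2326 0.0805] w 23.575384031054572 q7 -2.442 yaw -2.6164
Tz 0.068 [ 0.3185 -0.7407  0.0677] [3.2147 0.2557 0.2199] [0.5148 0.2318 0.0804] w 23.58106024809023 q7 -2.439 yaw -2.6164
```

Run:
```python
from h import *
for k,(u,r) in {"scene1":(225,range(152,186,1)),"scene3":(226,range(164,200,1))}.items():
    f=np.load(k+".npz");P=pts("scene",f['d'])
    print(k)
    for v in r: print(v,f['p'][v,u].astype(int),P[v,u],end=" | " if v%2 else "\n")
```

```text
scene1
152 [80 75 70] [0.5276 0.2315 0.1605]
153 [80 74 70] [0.5259 0.2299 0.1587] | 154 [80 73 70] [0.527  0.2318 0.1545]
155 [85 80 78] [0.5281 0.2335 0.1505] | 156 [101 102 104] [0.5252 0.2305 0.1496]
157 [121 126 132] [0.5202 0.225  0.1505] | 158 [132 139 145] [0.5179 0.2229 0.149 ]
159 [138 144 150] [0.5111 0.2152 0.1515] | 160 [139 146 151] [0.5112 0.2159 0.1482]
161 [139 147 152] [0.5094 0.2142 0.1465] | 162 [140 146 153] [0.5122 0.2179 0.1409]
163 [139 146 152] [0.5113 0.2173 0.1384] | 164 [140 147 153] [0.5093 0.2154 0.1368]
165 [140 147 153] [0.5108 0.2177 0.1322] | 166 [140 147 152] [0.5093 0.2164 0.1302]
167 [140 147 153] [0.5091 0.2166 0.1271] | 168 [142 148 154] [0.5101 0.2182 0.1229]
169 [144 150 156] [0.5094 0.2179 0.1202] | 170 [143 150 155] [0.5103 0.2194 0.1161]
171 [127 133 137] [0.5083 0.2175 0.1145] | 172 [ 93  97 100] [0.5067 0.216  0.1126]
173 [57 58 61] [0.5056 0.2152 0.1102] | 174 [41 42 45] [0.5058 0.216  0.1066]
175 [42 41 44] [0.5025 0.2125 0.1063] | 176 [45 43 47] [0.5044 0.2153 0.1011]
177 [43 42 45] [0.5019 0.2128 0.1   ] | 178 [43 41 45] [0.5041 0.215
[... 1099 characters left out ...]
 0.2177 0.0791]
183 [138 146 151] [0.5099 0.2208 0.0735] | 184 [113 118 123] [0.5083 0.2195 0.0715]
185 [70 73 76] [0.5054 0.2165 0.0708] | 186 [44 43 47] [0.507  0.219  0.0656]
187 [41 40 43] [0.5049 0.2168 0.0642] | 188 [43 42 47] [0.5048 0.2173 0.0607]
189 [41 41 42] [0.5052 0.2183 0.0567] | 190 [41 40 44] [0.5046 0.218  0.0538]
191 [41 41 44] [0.5059 0.22   0.0489] | 192 [41 40 44] [0.5058 0.2204 0.0453]
193 [48 48 52] [0.5042 0.219  0.0433] | 194 [81 84 88] [0.504  0.2193 0.0399]
195 [118 124 130] [0.506  0.2223 0.0341] | 196 [138 145 151] [0.4997 0.2151 0.037 ]
197 [140 147 154] [0.4998 0.2157 0.0332] | 198 [140 146 153] [0.4952 0.2107 0.0343]
199 [143 149 153] [0.4902 0.2052 0.0359] |
```

Depth shows the head top at 0.108 m and the sleeve top at 0.0715 m, so the socket really is home on the washer. To feel the stop cleanly I'll lift off the nut, turn back two flats, re-seat and turn again row by row.

```bash
python3 steer.py '[[0, 0, -0.006, 0, 0, 0, 0], [0, 0, -0.012, 0, 0, 0, 0], [0, 0, -0.012, 0, 0, 0, 0]]' >/dev/null; python3 t.py
python3 steer.py '[[0, 0, 0, 0, 0, -0.12, 0], [0, 0, 0, 0, 0, -0.24, 0], [0, 0, 0, 0, 0, -0.36, 0], [0, 0, 0, 0, 0, -0.48, 0], [0, 0, 0, 0, 0, -0.6, 0], [0, 0, 0, 0, 0, -0.72, 0], [0, 0, 0, 0, 0, -0.84, 0], [0, 0, 0, 0, 0, -0.96, 0], [0, 0, 0, 0, 0, -1.08, 0], [0, 0, 0, 0, 0, -1.2, 0], [0, 0, 0, 0, 0, -1.32, 0], [0, 0, 0, 0, 0, -1.44, 0], [0, 0, 0, 0, 0, -1.56, 0], [0, 0, 0, 0, 0, -1.68, 0], [0, 0, 0, 0, 0, -1.8, 0], [0, 0, 0, 0, 0, -1.92, 0], [0, 0, 0, 0, 0, -2.04, 0], [0, 0, 0, 0, 0, -2.15, 0], [0, 0, 0, 0, 0, -2.15, 0], [0, 0, 0, 0, 0, -2.15, 0]]'; python3 t.py
```

```text
Tz -0.033 [ 0.035   0.1319 -0.0327] [ 0.5725  0.1413 -2.8843] [0.5146 0.2317 0.093 ] w 23.544039275596752 q7 -2.452 yaw -2.6172
time: 23.15
position: [0.5145, 0.2314, 0.0923]
tcp_rot: [[0.454, 0.891, -0.001], [0.891, -0.454, -0.0], [-0.0, -0.001, -1.0]]
wrist_force: [0.1, -0.4, -3.7]
gripper_width: 0.25
grasp_force: 60.0
Tz 0.035 [-0.0798  0.0898  0.035 ] [ 0.0553 -0.4192 -3.6889] [0.5145 0.2314 0.0923] w 23.51555985340942 q7 -0.647 yaw -0.4714
```

```bash
python3 steer.py '[[0, 0, 0.002, 0, 0, 0, 0], [0, 0, 0.004, 0, 0, 0, 0], [0, 0, 0.004, 0, 0, 0, 0]]' >/dev/null; python3 t.py; python3 steer.py '[[0, 0, 0.002, 0, 0, 0, 0], [0, 0, 0.003, 0, 0, 0, 0], [0, 0, 0.003, 0, 0, 0, 0]]' >/dev/null; python3 t.py; python3 steer.py '[[0, 0, 0.002, 0, 0, 0, 0], [0, 0, 0.003, 0, 0, 0, 0], [0, 0, 0.003, 0, 0, 0, 0]]' >/dev/null; python3 t.py
```

```text
Tz -0.002 [-0.8708 -0.7364 -0.0022] [ 3.0415 -2.7971 -5.139 ] [0.5149 0.2311 0.088 ] w 23.24890749420904 q7 -0.642 yaw -0.4699
Tz -0.010 [-1.386  -0.8692 -0.0101] [ 2.6876 -4.7508 -2.9433] [0.5151 0.231  0.0852] w 23.77595272066493 q7 -0.639 yaw -0.4690
Tz 0.016 [-1.4652 -0.8527  0.016 ] [ 3.1143 -4.994  -2.9165] [0.5152 0.231  0.0823] w 23.54572641469538 q7 -0.636 yaw -0.4691
```

```bash
python3 steer.py '[[0, 0, 0.002, 0, 0, 0, 0], [0, 0, 0.003, 0, 0, 0, 0], [0, 0, 0.003, 0, 0, 0, 0]]' >/dev/null; python3 t.py; for k in 1; do
python3 steer.py '[[0, 0, 0, 0, 0, 0.08, 0]]' >/dev/null; python3 t.py; python3 steer.py '[[0, 0, 0, 0, 0, 0.08, 0]]' >/dev/null; python3 t.py; python3 steer.py '[[0, 0, 0, 0, 0, 0.08, 0]]' >/dev/null; python3 t.py; python3 steer.py '[[0, 0, 0, 0, 0, 0.08, 0]]' >/dev/null; python3 t.py; done
```

```text
Tz -0.095 [-1.8129  0.6085 -0.0947] [-1.4668 -5.878  13.7633] [0.5154 0.2312 0.0802] w 23.374418458538393 q7 -0.634 yaw -0.4691
Tz 0.057 [-1.5025  0.0286  0.0566] [ 0.155  -4.2703 10.6936] [0.5156 0.2312 0.0802] w 23.512897534772257 q7 -0.700 yaw -0.5475
Tz 0.103 [-1.3913 -0.0215  0.1032] [ 1.5248 -3.5223 10.5706] [0.5157 0.2314 0.0802] w 23.616087620005366 q7 -0.772 yaw -0.6324
Tz 0.116 [-1.9745  0.3565  0.1158] [ 0.2657 -6.3069 12.4882] [0.5157 0.2313 0.0802] w 23.818322260425884 q7 -0.841 yaw -0.7129
Tz 0.177 [-1.9763  0.706   0.1771] [-1.665  -6.1961 13.0738] [0.5155 0.2312 0.0802] w 23.881318859788053 q7 -0.908 yaw -0.7928
```

```bash
for k in 1; do
python3 steer.py '[[0, 0, 0, 0, 0, 0.08, 0]]' >/dev/null; python3 t.py; python3 steer.py '[[0, 0, 0, 0, 0, 0.08, 0]]' >/dev/null; python3 t.py; python3 steer.py '[[0, 0, 0, 0, 0, 0.08, 0]]' >/dev/null; python3 t.py; python3 steer.py '[[0, 0, 0, 0, 0, 0.08, 0]]' >/dev/null; python3 t.py; done
```

```text
Tz 0.272 [-1.9382  0.7289  0.2719] [-1.293  -7.1862 13.2421] [0.5154 0.2312 0.0802] w 23.807169473127903 q7 -0.976 yaw -0.8727
Tz 0.437 [-1.8734  0.7065  0.4369] [-1.6589 -6.1571 12.9268] [0.5154 0.2312 0.0802] w 23.77968280084935 q7 -1.043 yaw -0.9526
Tz 0.554 [-1.8745  0.7122  0.5539] [-1.1888 -6.6577 13.551 ] [0.5154 0.2312 0.0801] w 23.645514321644033 q7 -1.110 yaw -1.0324
Tz 0.426 [-1.8772  0.8504  0.4262] [-2.0922 -6.2897 14.5948] [0.5153 0.2312 0.0802] w 23.686793552846158 q7 -1.177 yaw -1.1123
```

```bash
python3 steer.py '[[0, 0, 0, 0, 0, 0.08, 0]]' >/dev/null; python3 t.py; python3 steer.py '[[0, 0, 0, 0, 0, 0.08, 0]]' >/dev/null; python3 t.py; python3 steer.py '[[0, 0, 0, 0, 0, 0, 0], [0, 0, 0, 0, 0, 0, 0]]' >/dev/null; python3 t.py
```

```text
Tz -0.050 [-1.7632  1.0131 -0.0503] [-1.9319 -6.0439 13.9209] [0.5153 0.2313 0.0802] w 23.426714244546975 q7 -1.244 yaw -1.1926
Tz 0.486 [-1.7575  0.9715  0.4861] [-2.7664 -5.2908 13.6687] [0.5153 0.2313 0.0802] w 23.614124473091383 q7 -1.311 yaw -1.2725
Tz -0.045 [-1.7408  1.1214 -0.0449] [-3.2613 -6.0308 16.5524] [0.5152 0.2313 0.0802] w 23.50217454910161 q7 -1.309 yaw -1.2694
```

The torque repeatedly climbs to about 0.5 N m, well above the nut's 0.2 N m friction, and then the head slips in the pads. The nut had also already turned about 1 rad, so it is tight. I'll end with a steady clockwise load and a home press.

```bash
for k in 1; do
python3 steer.py '[[0, 0, 0, 0, 0, 0.04, 0]]' >/dev/null; python3 t.py; python3 steer.py '[[0, 0, 0, 0, 0, 0.04, 0]]' >/dev/null; python3 t.py; python3 steer.py '[[0, 0, 0, 0, 0, 0.04, 0]]' >/dev/null; python3 t.py; python3 steer.py '[[0, 0, 0, 0, 0, 0, 0], [0, 0, 0, 0, 0, 0, 0]]' >/dev/null; python3 t.py; done
```

```text
Tz -0.101 [-1.6384  1.136  -0.1013] [-1.8824 -5.5916 15.1543] [0.5152 0.2313 0.0802] w 23.295756848342002 q7 -1.341 yaw -1.3079
Tz 0.132 [-1.6411  1.0132  0.1317] [-1.8285 -5.1547 16.3011] [0.5153 0.2313 0.0802] w 23.43392975056974 q7 -1.376 yaw -1.3505
Tz 0.038 [-1.6762  1.2439  0.0384] [-3.0574 -5.4136 16.5531] [0.5153 0.2313 0.0802] w 23.404422519185175 q7 -1.410 yaw -1.3906
Tz -0.243 [-1.6387  1.1977 -0.2426] [-2.6428 -4.4028 16.2455] [0.5152 0.2313 0.0802] w 23.37277987877263 q7 -1.409 yaw -1.3894
```

The slow cycle in grip width and torque shows the hexagon head rolling one flat in the pads once the nut is tight. I'll continue to the next flat and stop on the rising side, before it slips.

```bash
for k in 1; do
python3 steer.py '[[0, 0, 0, 0, 0, 0.08, 0]]' >/dev/null; python3 t.py; python3 steer.py '[[0, 0, 0, 0, 0, 0.08, 0]]' >/dev/null; python3 t.py; python3 steer.py '[[0, 0, 0, 0, 0, 0.06, 0]]' >/dev/null; python3 t.py; python3 steer.py '[[0, 0, 0, 0, 0, 0.06, 0]]' >/dev/null; python3 t.py; done
```

```text
Tz 0.101 [-1.6141  1.0111  0.1007] [-1.2337 -4.4477 14.1019] [0.5152 0.2313 0.0802] w 23.43284542500294 q7 -1.474 yaw -1.4674
Tz 0.124 [-1.4426  1.1116  0.1242] [-2.392  -5.2264 14.2006] [0.5152 0.2314 0.0802] w 23.26566649061008 q7 -1.545 yaw -1.5522
Tz 0.083 [-1.2074  0.9681  0.0834] [-2.171  -2.5903 14.5059] [0.5153 0.2314 0.0802] w 23.69796522068979 q7 -1.596 yaw -1.6130
Tz 0.057 [-1.0636  0.7836  0.0565] [-1.7944 -4.0545 13.6533] [0.5154 0.2316 0.0802] w 23.426344056119564 q7 -1.645 yaw -1.6717
```

```bash
for k in 1; do
python3 steer.py '[[0, 0, 0, 0, 0, 0.06, 0]]' >/dev/null; python3 t.py; python3 steer.py '[[0, 0, 0, 0, 0, 0.06, 0]]' >/dev/null; python3 t.py; python3 steer.py '[[0, 0, 0, 0, 0, 0.06, 0]]' >/dev/null; python3 t.py; done
```

```text
Tz 0.120 [-0.8922  0.6711  0.1203] [-0.4688 -4.4053 13.7285] [0.5154 0.2317 0.0802] w 23.58589790416063 q7 -1.694 yaw -1.7316
Tz 0.085 [-1.286   0.9498  0.0847] [-1.6515 -3.9241 14.3421] [0.5154 0.2316 0.0802] w 23.418020670023935 q7 -1.744 yaw -1.7916
Tz 0.167 [-1.3333  1.3211  0.167 ] [-3.2359 -4.4036 15.2902] [0.5153 0.2316 0.0802] w 23.342223859756867 q7 -1.794 yaw -1.8515
```

The readings now match the previous cycle 60° earlier. Next I expect the climb to about 0.4.

```bash
for k in 1; do
python3 steer.py '[[0, 0, 0, 0, 0, 0.07, 0]]' >/dev/null; python3 t.py; python3 steer.py '[[0, 0, 0, 0, 0, 0.06, 0]]' >/dev/null; python3 t.py;  python3 steer.py '[[0, 0, 0, 0, 0, 0, 0]]' >/dev/null; python3 t.py; done
```

```text
Tz 0.263 [-1.2184  1.3195  0.2634] [-3.6059 -4.54   15.5638] [0.5152 0.2315 0.0802] w 23.592113383083355 q7 -1.852 yaw -1.9213
Tz 0.454 [-1.2033  1.271   0.4537] [-3.5778 -3.7165 15.9418] [0.5152 0.2316 0.0802] w 23.64652367316665 q7 -1.903 yaw -1.9818
Tz 0.205 [-1.0382  1.4985  0.205 ] [-3.5943 -4.4435 18.4853] [0.5152 0.2316 0.0802] w 23.673153135381654 q7 -1.904 yaw -1.9825
```

```bash
for k in 1; do
python3 steer.py '[[0, 0, 0, 0, 0, 0, 0]]' >/dev/null; python3 t.py; python3 steer.py '[[0, 0, 0, 0, 0, 0, 0], [0, 0, 0, 0, 0, 0, 0]]' >/dev/null; python3 t.py;  python3 steer.py '[[0, 0, 0, 0, 0, 0.04, 0]]' >/dev/null; python3 t.py;python3 steer.py '[[0, 0, 0, 0, 0, 0, 0], [0, 0, 0, 0, 0, 0, 0]]' >/dev/null; python3 t.py;  done
```

```text
Tz 0.053 [-1.1636  1.3365  0.0526] [-4.3131 -3.5406 17.1248] [0.5151 0.2316 0.0802] w 23.652584695213623 q7 -1.900 yaw -1.9789
Tz 0.104 [-1.1176  1.3615  0.1043] [-3.6913 -4.8642 16.6721] [0.5152 0.2316 0.0802] w 23.532235694720885 q7 -1.900 yaw -1.9785
Tz 0.476 [-1.2431  1.0948  0.4763] [-2.5594 -4.5489 14.8314] [0.5152 0.2316 0.0802] w 23.907911093621728 q7 -1.933 yaw -2.0175
Tz 0.285 [-1.079   1.3254  0.2846] [-2.5767 -3.9522 16.0757] [0.5152 0.2316 0.0802] w 23.500331761925 q7 -1.934 yaw -2.0186
```

```bash
python3 - <<'E'
from h import *
p,d=camrig.snapshot("scene");P=pts("scene",d)
for u,v in((300,215),(352,241)):print(*hexfit("scene",p,u,v,.095,w=8,thr=205)[:2])
for v in range(180,200,2):print(v,p[v,226],P[v,226])
cv2.imwrite("pics/fin.png",cv2.resize(p[130:310,150:390],(800,600),interpolation=cv2.INTER_CUBIC)[:,:,::-1])
E
python3 t.py
```

```text
[ 0.5012 -0.0457] 15.859800803653847
[ 0.4985 -0.2012] 13.593566179643513
180 [160 167 175] [0.5029 0.2111 0.0905]
182 [147 154 161] [0.5114 0.2221 0.0756]
184 [112 117 121] [0.509  0.2203 0.0708]
186 [45 45 47] [0.507  0.219  0.0656]
188 [42 40 43] [0.5066 0.2195 0.0589]
190 [42 43 45] [0.5056 0.2192 0.0528]
192 [40 40 43] [0.5052 0.2197 0.046 ]
194 [82 85 89] [0.5029 0.218  0.041 ]
196 [139 146 152] [0.5009 0.2166 0.0357]
198 [141 148 154] [0.494  0.2093 0.0355]
Tz 0.283 [-1.1151  1.3049  0.2828] [-4.3658 -3.6754 16.8726] [0.5152 0.2316 0.0802] w 23.545066284599205 q7 -1.933 yaw -2.0184
```

View pics/fin.png

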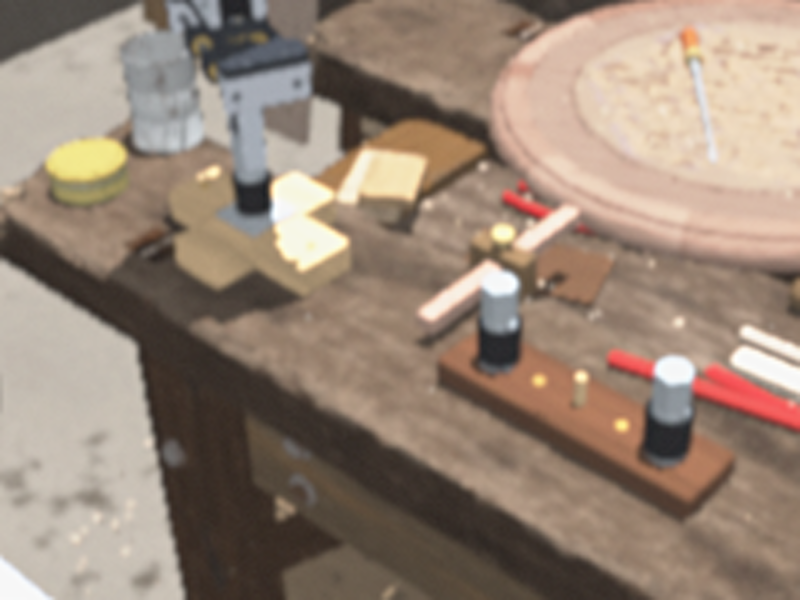

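The view shows S2 held home on the left cross's nut (crop 250,195), S1 and S3 upright on their pegs (500,320) and (668,410), and the bystanders where they lay. The torque holds at a steady clockwise 0.28 N m, so I'm handing in.

```bash
python3 -c "
from bench import bot, camrig, probe_bus, ticket
print(ticket.job_done())"
```

```text
the job is handed in; nothing more can be done
None
```

I handed the job in with the middle socket held home on the left cross's nut and the first socket (too large) back on its peg; the third was never tried or moved. I judged the nut tight by feel: it turned about 1 rad, then the torque kept rising to about 0.5 N m and the head slipped in the pads.

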